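# Fit the backup cell in a measuring machine's control unit

### The arm

A 7-joint arm with a two-finger parallel gripper is mounted at the origin on the work surface. World frame = base frame: x ahead of the robot, y to its left, z up, the work surface at z = 0. Lengths are in m, angles in rad, forces in N, time in s.
With the tool pointing down it reaches from about 0.425 to 0.925 m from the base axis. Payload 6.8 kg.
Tool frame: the origin (TCP) lies at the very end of the fingers, on their centre line; the grasp point (between the pads) lies 19 mm behind it; z points along the fingers, y is the line along which they close (so a half turn about z gives the same grasp; the last joint's range is limited). The gripper opens to 85 mm and grips with 20 to 120 N. Pads are 22 mm wide; open, the fingers measure 114 mm over their backs; the gripper's body (76 mm by 85 mm) begins 54 mm behind the grasp point. The pads swing forward as they close: fully open they stand 13 mm farther back than shut.
Start: joints at [-1.4, 0.477, 0.022, 1.555, -0.011, 1.109, -0.083], TCP at [0.186, 0.649, 0.231] pointing down, gripper open.
Joint ranges: [-2.96, 2.96], [-0.34, 2.1], [-1.41, 1.46], [0.24, 2.44], [-1.37, 4.51], [0.17, 1.92], [-2.96, 2.96]. Speed limits (rad/s): [2.39, 2.39, 3.14, 3.14, 3.14, 3.14, 3.14].

### API

Orientations are given as a unit quaternion [w, x, y, z].
In Python, from station import bot gives the robot as it stands.
- The arm moves only by the tool jog_arm, never from a script. Its argument "motion" is a list of rows, each a list of 7 numbers: the turn, a rotation vector about the tool's x, y, z in rad, then the shift along the tool's x, y, z in mm, then the finger opening in mm, from 0 to 85.4. A call has 1 to 10 rows; each row is the pose to reach, as a shift and turn from the pose commanded when the call began, along the tool's axes at that moment; what a row does not reach only later rows make up. A row lasts 1/8 s, in which the tool goes at most 62.5 mm and 10.7 degrees, less where a joint would pass 70% of its speed; a pose out of reach is approached as far as the arm can. A call with a gripper value outside its range is refused whole. The fingers move at their own pace and stop on an object; "grip_force" is the grip in N (left out, the last holds). Time passes only in rows, so rows that repeat a pose let the fingers close. It gives the time, the measured TCP pose, the force, the opening and the grip force at its end, in the units of the state.
- bot.get_obs(): the state, without advancing time (a new reading comes with each control period).
- bot.read_camera(name): name is "side" or "top"; returns a dict with "pixels" (384x512x3 uint8, red, green, blue), "camera_matrix" (3x3 intrinsics, pixels), "T" (4x4, takes a point from camera to world coordinates). Camera axes: x right, y down, z forward; pixel columns grow to the right and rows downward; lengths in m; the calibration is good to about 2 mm. A picture is of the moment at which its call begins. There is no depth.
- bot.hand_in(): hands the job in; it is judged then, once.
Trained networks look in a picture, given as the dict that the camera call returned (one of the last four; its "shot" number tells which), for a name from the list of things; names that differ only in an ending like _2 or _b are one class to them, and where a whole thing is asked for, a point or a joint stands for the part that bears it (a point fixed in the world has none). Each returns a list of dicts, best first, with "score" (0 to 1); they miss things now and then, are a little off and sometimes report something else, mostly with a low value. They report only what shows in the picture. A call takes as long as a camera call. They do not tell look-alikes from the thing itself.
- bot.spot_in(thing, picture): "xy" ([column, row] in pixels, amid what is visible of it).
- bot.tip_of(thing, picture): "xy" ([column, row] in pixels: a listed point, or the origin of a listed thing).
The state is a dict: "t": time; "q": joint angles; "joint_vel": joint speeds; "joint_torque": joint torques, N m; "eef_pos": TCP position; "tool_rot": TCP orientation; "contact_force": force on the tool from outside, world axes, zero at the start; "torque": the same for the moment, N m; "gripper_width": opening from 0.0 (shut) to 1.0 (fully open); "grasp_force": force on a finger pad.
Only numpy, scipy, OpenCV 4.12 (cv2) and the standard library are available. Lean on these libraries where they do the work, as an engineer would, in place of code of your own. Each camera call takes 0.05 s, during which the arm holds its last target. There are 200 camera calls.

### The job

Fit the larger of the two cells into the spring holder of the open control unit: with its button end tipped up, press its flat end back against the spring, then tip the button end down in front of the fixed contact and let go, so that the cell lies level and fully home, clamped by the spring with its button on the fixed contact. Be gentle, as pressing hard bends the spring or cracks the holder, and leave the other things where they are.

Things in the scene. Friction and masses are not known exactly. Their poses are not given: they have to be found in the camera images.
- cell: D cell, the larger of the two: grey can 34 mm in diameter, 59 mm long, with a button (10 mm diameter, 2.5 mm long) on one end: 61.5 mm over all, about 140 g. Origin: centre, half-way along the 61.5 mm, on the axis. x axis: from the flat end to the button end. Lies level in the tray, its underside 3 mm above the bench; room for a finger on both sides.
- unit: open control unit, an aluminium tray 250 x 150 mm, rim 24 mm high, deck top 10 mm above the bench. Origin: centre of its underside on the bench; z up. x axis: along the battery bay, from spring end to fixed contact. Fixed down. Power supply can (38 mm high) at x -120 to -70, terminal strip (30 mm high) at x 94 to 116; nothing above 24 mm beside the holder.
- bay (a point): nominal centre of the cell when home, 35 mm above the bench; axes as the unit's. The black holder is screwed to the deck through slots and sits up to 5 mm off nominal along x, either way, unmeasured: go by feel. Bay floor 18 mm above the bench, 30 mm wide, open at the sides, with rails 5 mm high, 25.6 mm apart. No part of the holder, nor the spring, stands more than 20 N.
- spring_end (a point): nominal centre of the free spring's tip, 35 mm above the bench (really up to 5 mm off along x with the holder). Round slippery tip, 10 mm across, facing +x, on a coil spring of 2.2 N per mm: about 5 mm (11 N) pressed in when the cell is home, 1 to 3 mm more to tip the cell in, solid at 11 mm. Cheeks beside the coil, 24 mm above the bay floor, begin 12 mm behind the free tip.
- contact_end (a point): nominal centre of the fixed contact's face, 35 mm above the bench, 56.5 mm from the free spring tip (up to 5 mm off along x, together with the spring). It faces -x on an end wall 22 mm above the bay floor and 36 mm wide, reaching 6 mm behind the face; ribs 16.9 mm apart on either side of the button stand 1.5 mm proud of the face.
- button (a point): centre of the end face of the D cell's button, 30.75 mm from the cell's origin along its x axis; axes as the cell's.
- cell_c: C cell, the smaller one, 26 mm diameter, 50 mm long, in the other groove of the tray; leave it there. Origin: its centre; x axis towards its button end.
- tray: grey plastic tray 90 x 160 x 3 mm, fixed to the bench, with two shallow grooves along its x axis, at y -38 and +38 mm, one cell in each; rails 8 mm high over the bench, under the cells. Origin: centre of its underside.
- screwdriver: screwdriver with black handle lying on the bench, 190 mm long, a bystander. Origin: at its middle, underside.
- gauge: steel gauge block 75 x 50 x 50 mm standing on the bench, a bystander. Origin: centre of its underside.
Not all that is in view belongs to the job. Leave any brown or green look-alike of the cell alone.

How it is judged:
On the way:
1. the flat end holds the spring back while the button end is still tipped up (contact force between cell and spring_tip above 5 N and angle between cell's own x axis and vertical below 1.48 rad), for 0.1 s.
At the end, for the whole second after the job is handed in: The D cell lies at rest in the holder, released, button pressed on the fixed contact by the spring (over 5 N at both), in line with the bay to 0.05 rad, centre at home height to 2 mm, on the centre line to 3 mm and within 8 mm of nominal lengthwise; the other things within 20 mm of where they were (z of cell in the frame of bay between -0.002 and 0.002 m and y of cell in the frame of bay between -0.003 and 0.003 m and x of cell in the frame of bay between -0.008 and 0.008 m and x of button in the frame of bay above 0.02 m and angle between the x axis of cell and the x axis of unit, either way round below 0.05 rad and contact force between cell and spring_tip above 5 N and contact force between cell and holder_contact above 5 N and linear speed of cell below 0.02 m/s and distance of each of cell_c, screwdriver, gauge from where it was at the start of the episode below 0.02 m); the robot touches nothing.
It fails at once if the cell presses on the spring, or on any one part of the holder, with over 20 N (spring bent or holder cracked) (contact force between cell and spring_tip above 20 N or contact force between cell and holder_floor above 20 N or contact force between cell and holder_rail_1 above 20 N or contact force between cell and holder_rail_2 above 20 N or contact force between cell and holder_cheek_1 above 20 N or contact force between cell and holder_cheek_2 above 20 N or contact force between cell and holder_rib_1 above 20 N or contact force between cell and holder_rib_2 above 20 N or contact force between cell and holder_spring_wall above 20 N or contact force between cell and holder_contact_wall above 20 N or contact force between cell and holder_contact above 20 N).
It fails at once if the C cell, the screwdriver or the gauge block displaced by over 20 mm (distance of any of cell_c, screwdriver, gauge from where it was at the start of the episode above 0.02 m).
It also fails if it takes over 51 s, if anything falls off the work surface, if the arm or the gripper's body presses on something with over 40 N, if the wrist force passes 120 N, or if a joint passes its speed limit or range.

## Working session

There is one attempt and no reset: what is moved stays moved. The work goes in short steps, Python scripts to look and compute and a tool call to move; the robot and the scene stay as the last step left them, time stands still between calls to the robot, and variables do not carry over. Pictures are saved under pics/ and viewed, at most 10 in all, crops included, and the job is handed in when it is done.

Besides the shell and the picture viewer there is one more tool, called as a command line: name --pt "numbers of a row" for each row, then --argument value for the rest. jog_arm: Moves the arm, as the interface text tells. Its arguments: {"type":"object","properties":{"motion":{"type":"array"},"grip_force":{"type":"number"}},"required":["motion"]}

```bash
mkdir -p pics
cat > h.py <<'E'
import numpy as np, cv2
from station import bot
def ray(p,xy):
    K=p["camera_matrix"];T=np.array(p["T"]);d=T[:3,:3]@np.linalg.inv(K)@np.array([xy[0],xy[1],1.]);return T[:3,3],d
def at_z(p,xy,z):
    o,d=ray(p,xy);return o+d*(z-o[2])/d[2]
def proj(p,X):
    T=np.linalg.inv(np.array(p["T"]));c=T[:3,:3]@np.array(X)+T[:3,3];u=np.array(p["camera_matrix"])@c;return u[:2]/u[2]
def save(p,n,crop=None,s=1):
    im=p["pixels"][:,:,::-1]
    if crop: im=im[crop[1]:crop[3],crop[0]:crop[2]]
    cv2.imwrite(f"pics/{n}.png",cv2.resize(im,None,fx=s,fy=s,interpolation=cv2.INTER_CUBIC))
E
python3 - <<'E'
from h import *
zs=dict(cell=.020,button=.020,unit=0.01,bay=.035,spring_end=.035,contact_end=.035,cell_c=.016,tray=.003,screwdriver=.01,gauge=.0)
for c in("top","side"):
    p=bot.read_camera(c);save(p,c+"0",s=1.5); print(c,np.round(p["T"],3).tolist())
    for n,z in zs.items():
        for r in bot.tip_of(n,p)[:3]: print(n,np.round(r["xy"],1),round(r["score"],2),np.round(at_z(p,r["xy"],z),4))
o=bot.get_obs();print(o)
E
```

```text
top [[0.016, -0.997, 0.07, 0.442], [-1.0, -0.017, -0.009, -0.057], [0.01, -0.07, -0.998, 1.24], [0.0, 0.0, 0.0, 1.0]]
cell [295.1 260. ] 0.85 [ 0.3616 -0.1849  0.02  ]
cell [256.4 201.7] 0.79 [ 0.5149 -0.0798  0.02  ]
cell [340.1 220.1] 0.77 [ 0.4693 -0.3043  0.02  ]
button [269.1 208.7] 0.8 [ 0.4967 -0.114   0.02  ]
button [291.9 257.3] 0.72 [ 0.3686 -0.1763  0.02  ]
button [271.8 243.3] 0.72 [ 0.4047 -0.1225  0.02  ]
unit [147.3 180. ] 0.9 [0.5692 0.2155 0.01  ]
bay [148.5 179.6] 0.76 [0.5678 0.2068 0.035 ]
spring_end [146.1 168.7] 0.77 [0.5967 0.2141 0.035 ]
contact_end [145.7 188.4] 0.83 [0.5443 0.2135 0.035 ]
contact_end [336.3 218. ] 0.47 [ 0.4744 -0.2912  0.035 ]
cell_c [295.1 260. ] 0.85 [ 0.3613 -0.1853  0.016 ]
cell_c [256.4 201.7] 0.79 [ 0.5151 -0.0799  0.016 ]
cell_c [340.1 220.1] 0.77 [ 0.4694 -0.3051  0.016 ]
tray [326.5 211.6] 0.97 [ 0.4921 -0.2707  0.003 ]
screwdriver [353.  139.1] 0.89 [ 0.691 -0.341  0.01 ]
gauge [254.5 148.1] 0.66 [ 0.6631 -0.0727  0.    ]
side [[0.892, -0.336, 0.303, 0.281], [-0.452, -0.672, 0.587, -0.57], [0.007, -0.66, -0.751, 0.742], [0.0, 0.0,
[... 845 characters left out ...]
ray([-1.40012553,  0.47698277,  0.02240064,  1.55542194, -0.01150412,
        1.10930014, -0.08313982]), 'joint_vel': array([ 0.0004959 ,  0.00068492,  0.00131446, -0.00052518,  0.00174978,
        0.00070005,  0.00102421]), 'joint_torque': array([ 7.39416737e-05, -5.96341538e+01,  1.60706609e+00, -2.81543756e+01,
        1.27423089e-02,  1.77549577e-03, -8.62266376e-06]), 'eef_pos': array([0.18573781, 0.64894836, 0.2313102 ]), 'tool_rot': array([-8.12944947e-06,  1.38965973e-01,  9.90297157e-01,  8.68632663e-06]), 'contact_force': array([-0.52447933, -0.05074753, -0.97719205]), 'torque': array([-0.01138286, -0.00829115,  0.01671717]), 'grasp_force': 0.0, 'gripper_width': 0.9968621440624449}
```

View pics/top0.png

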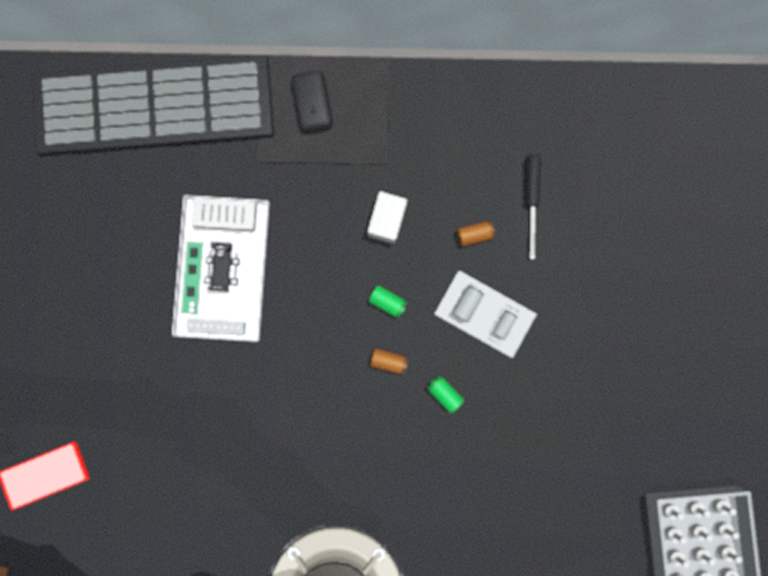

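View pics/side0.png

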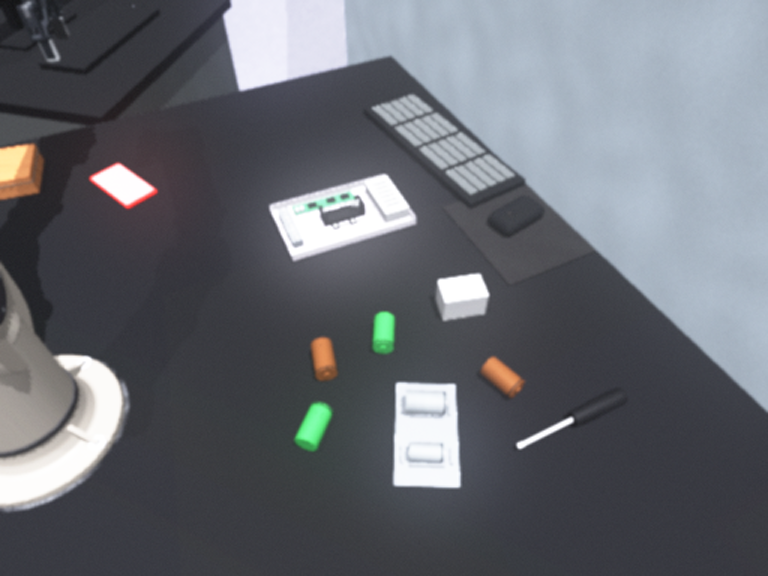

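Top: D cell at about px (312,202), C cell at (337,215), unit at (147,180), power supply at the far (+x world) end. Next I zoom in to see which way the button faces.

Run:
```python
import cv2,numpy as np
t=cv2.imread("pics/top0.png");s=cv2.imread("pics/side0.png")
f=lambda im,x,y,w,h:cv2.resize(im[y:y+h,x:x+w],(400,300),interpolation=cv2.INTER_CUBIC)
cv2.imwrite("pics/m1.png",np.vstack([np.hstack([f(t,428,268,112,84),f(s,380,376,112,84)]),np.hstack([f(t,165,190,160,120),f(s,265,165,160,120)])]))
```

```text
(no output)
```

View pics/m1.png

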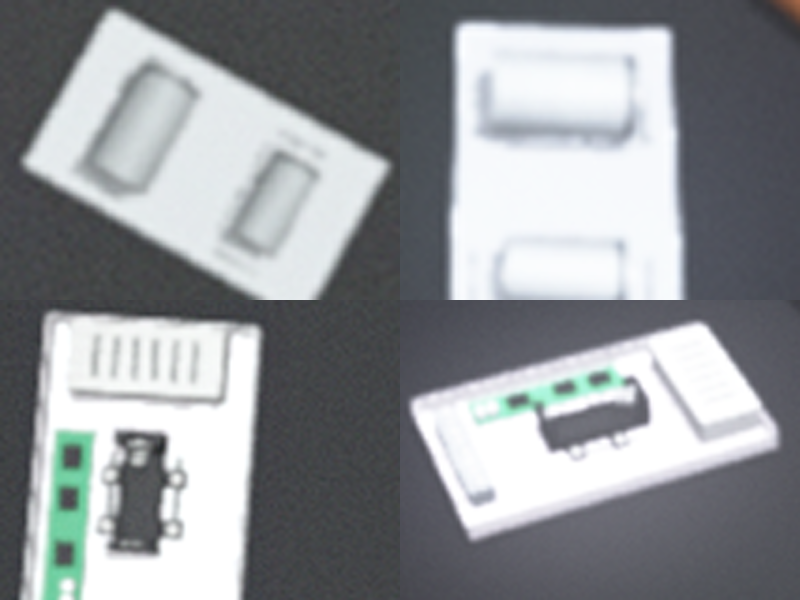

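Run:
```python
from h import *
acc={}
def fit(m,p,z):
    n,l,st,c=cv2.connectedComponentsWithStats(m.astype(np.uint8))
    return l,st,c
tiles=[]
for c in("top","side"):
    ims=[];
    for i in range(4): p=bot.read_camera(c);ims.append(p["pixels"].astype(float))
    for n in("button","cell"):
        print(c,n,[(np.round(r["xy"]).astype(int).tolist(),round(r["score"],2)) for r in bot.tip_of(n,p)])
    im=np.mean(ims,0)
    g=im.mean(2)
    ctr=(314,203) if c=="top" else (283,268)
    w=22 if c=="top" else 30
    a=im[ctr[1]-w:ctr[1]+w,ctr[0]-w:ctr[0]+w][:,:,::-1]
    lo,hi=np.percentile(a,25),np.percentile(a,99.5)
    lo=max(lo,60)
    tiles.append(cv2.resize(np.clip((a-lo)/(hi-lo)*255,0,255).astype(np.uint8),(400,400),interpolation=cv2.INTER_CUBIC))
    if c=="top":
        for nm,(x0,y0,x1,y1),z in(("unit",(105,120,190,240),.024),("tray",(280,170,365,245),.003)):
            m=np.zeros(g.shape,np.uint8);m[y0:y1,x0:x1]=(g[y0:y1,x0:x1]>120)
            n,l,st,_=cv2.connectedComponentsWithStats(m);k=1+np.argmax(st[1:,4])
            pts=np.argwhere(l==k)[:,::-1].astype(np.float32)
            W=np.array([at_z(p,q,z)[:2] for q in pts],np.float32)*1000
            r=cv2.minAreaRect(W);print(nm,r,cv2.boxPoints(r).round(1).tolist())
cv2.imwrite("pics/m2.png",np.hstack(tiles))
```

```text
top button [([287, 256], 0.84), ([325, 154], 0.81), ([266, 205], 0.6), ([271, 246], 0.56), ([314, 191], 0.5)]
top cell [([315, 155], 0.87), ([314, 201], 0.6), ([256, 202], 0.55), ([334, 216], 0.52), ([261, 242], 0.51), ([314, 195], 0.2)]
unit ((573.0885009765625, 213.7971649169922), (157.28456115722656, 256.2222900390625), 87.34952545166016) [[441.5, 141.1999969482422], [697.4000244140625, 129.3000030517578], [704.7000122070312, 286.3999938964844], [448.79998779296875, 298.29998779296875]]
tray ((499.2718811035156, -262.04925537109375), (165.01376342773438, 94.84133911132812), 61.577484130859375) [[418.29998779296875, -312.0], [501.70001220703125, -357.20001220703125], [580.2000122070312, -212.10000610351562], [496.79998779296875, -166.89999389648438]]
side button [([252, 234], 0.82), ([218, 251], 0.82), ([299, 271], 0.71), ([346, 260], 0.67), ([283, 286], 0.64)]
side cell [([206, 281], 0.95), ([281, 267], 0.94), ([337, 251], 0.92), ([218, 236], 0.86), ([257, 225], 0.57), ([284, 299], 0.52)]
```

View pics/m2.png

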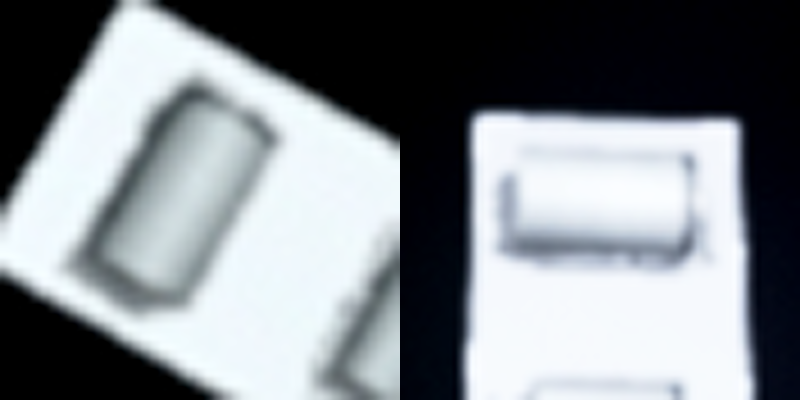

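Both camera views put the D cell's button at its far (+x world) end: button px (314,191) against cell centre (313,202) in top, and (299,271) against (282,267) in side. Next I work out the grasp and the first moves.

```bash
cat >> h.py <<'E'
from scipy.spatial.transform import Rotation as Rn
def Rt(head,tilt=0):
    "tool x heading (deg), pointing down; tilt (rad) raises the -x tool side"
    h=np.radians(head);x=np.array([np.cos(h),np.sin(h),0]);z=np.array([0,0,-1.]);y=np.cross(z,x)
    R=Rn.from_matrix(np.array([x,y,z]).T)
    return R*Rn.from_rotvec([0,-tilt,0])
def cur():
    o=bot.get_obs();q=o["tool_rot"];return np.array(o["eef_pos"])*1000,Rn.from_quat([q[1],q[2],q[3],q[0]]),o
def to(pt,R,base=None):
    p,R0,o=cur() if base is None else (*base,None)
    return np.r_[(R0.inv()*R).as_rotvec(),R0.inv().apply(np.array(pt)-p)].round(4)
E
python3 - <<'E'
from h import *
from scipy.optimize import least_squares
P=[bot.read_camera("top"),bot.read_camera("side")]
def tri(a,b):
    f=lambda X:np.r_[proj(P[0],X)-a,proj(P[1],X)-b]
    s=least_squares(f,[.5,0,.02]);return s.x.round(4),s.fun.round(1)
print(tri((313.3,201.7),(282,267)), tri((314,201),(282.5,267.3)))
print("z.02",at_z(P[0],(312.8,202),.025),at_z(P[1],(282,267),.025))
for n in("bay","spring_end","contact_end","unit"):
    a=bot.tip_of(n,P[0])[0]["xy"];b=bot.tip_of(n,P[1])[0]["xy"];print(n,tri(a,b))
R=Rt(151.6); print(Rt(164).as_matrix().round(2).tolist(),Rt(0,.3).apply([-1,0,0]))
for t in((480,220,231),(517,-229,150)): print(to(t,R), to(t,Rt(151.6)))
E
```

```text
(array([ 0.5125, -0.2289,  0.0303]), array([-0.7,  1.6,  1.4, -0.2])) (array([ 0.5135, -0.2303,  0.0306]), array([-0.9,  1.9,  1.7, -0.2]))
z.02 [ 0.51626623 -0.23017208  0.025     ] [ 0.51116691 -0.22523588  0.025     ]
bay (array([0.5749, 0.2168, 0.0363]), array([-0.,  0.,  0., -0.]))
spring_end (array([0.5607, 0.1942, 0.0646]), array([ 2.8, -7.9, -9.1,  1.1]))
contact_end (array([0.5395, 0.2152, 0.036 ]), array([-0.6,  1.8,  2. , -0.2]))
unit (array([ 0.5678,  0.2237, -0.0014]), array([-0.2,  0.6,  0.7, -0.1]))
[[-0.96, 0.28, 0.0], [0.28, 0.96, 0.0], [0.0, 0.0, -1.0]] [-0.95533649  0.          0.29552021]
[-0.000000e+00 -0.000000e+00  2.169000e-01 -4.009428e+02 -3.313961e+02
  2.726000e-01] [-0.000000e+00 -0.000000e+00  2.169000e-01 -4.009428e+02 -3.313961e+02
  2.726000e-01]
[-0.000000e+00 -0.000000e+00  2.169000e-01 -5.600902e+02 -7.528716e+02
  8.127550e+01] [-0.000000e+00 -0.000000e+00  2.169000e-01 -5.600902e+02 -7.528716e+02
  8.127550e+01]
```

jog_arm --pt "0 0 0.11 -67 -55 0 60" --pt "0 0 0.217 -134 -110 0 60" --pt "0 0 0.217 -200 -166 0 60" --pt "0 0 0.217 -267 -221 0 60" --pt "0 0 0.217 -334 -276 0 60" --pt "0 0 0.217 -400 -331 0 60" --pt "0 0 0.217 -425 -395 10 60" --pt "0 0 0.217 -445 -450 20 60" --pt "0 0 0.217 -470 -512 40 60" --pt "0 0 0.217 -490 -565 50 60"

```text
t: 3.45
eef_pos: [0.4739, 0.1024, 0.2036]
tool_rot: [0.001, 0.245, 0.969, 0.001]
contact_force: [0.9, -1.2, -0.8]
gripper_width: 0.704
grasp_force: 0.0
```

Run:
```python
from h import *
p,R,o=cur();print(p,o["q"].round(2),o["t"],to((514.5,-229,90),Rt(151.6)))
```

```text
[473.86423071 102.37018011 203.61570256] [-0.64  0.2   0.34  2.05 -0.08  0.91  0.82] 3.45 [ 1.300000e-03  9.000000e-04 -1.000000e-04 -1.932726e+02 -2.722885e+02
  1.134491e+02]
```

jog_arm --pt "0 0 0 -32 -45 10 60" --pt "0 0 0 -64 -90 20 60" --pt "0 0 0 -97 -136 30 60" --pt "0 0 0 -129 -181 40 60" --pt "0 0 0 -161 -227 50 60" --pt "0 0 0 -193 -272 60 60" --pt "0 0 0 -193 -272 90 60" --pt "0 0 0 -193 -272 113 60" --pt "0 0 0 -193 -272 113 60"

```text
t: 4.58
eef_pos: [0.5124, -0.2265, 0.089]
tool_rot: [-0.002, 0.245, 0.969, 0.0]
contact_force: [0.1, 0.5, 0.5]
gripper_width: 0.706
grasp_force: 0.0
```

Run:
```python
from h import *
p,R,o=cur();print(p,o["q"].round(2),o["t"],to((514.5,-229,40),Rt(151.6)))
P=bot.read_camera("top");save(P,"hov_t",(270,160,360,228),4.4)
S=bot.read_camera("side");save(S,"hov_s",(230,215,340,298),3.6)
a=cv2.imread("pics/hov_t.png");b=cv2.imread("pics/hov_s.png");h=min(len(a),len(b));cv2.imwrite("pics/hov.png",np.hstack([a[:h],b[:h]]))
for z in(.04,.025):
  X=np.array([.5145,-.229,z]);print(proj(P,X),proj(S,X))
```

```text
[ 512.40156936 -226.47975723   89.03024349] [-0.02  0.5   0.42  1.97 -0.3   0.73  1.65] 4.575 [-7.0000e-04 -3.2000e-03 -2.0000e-04 -3.2032e+00 -1.1817e+00  4.9021e+01]
[313.16590269 202.33012079] [284.52044051 264.2448575 ]
[312.35672308 202.65370485] [284.15967377 267.7535323 ]
```

View pics/hov.png

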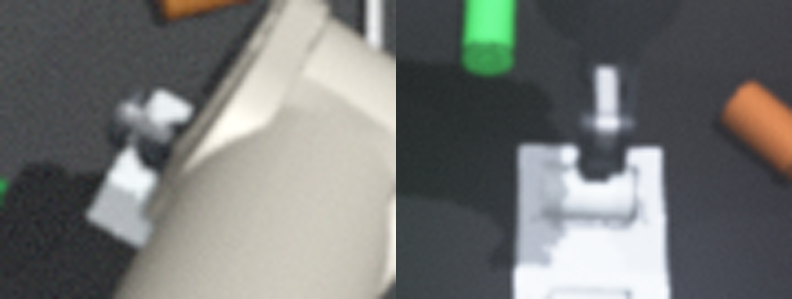

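jog_arm --pt "0 -0.003 0 -1 1 25 60" --pt "0 -0.003 0 -1 1 50 60" --pt "0 -0.003 0 -1 1 70 60" --pt "0 -0.003 0 -1 1 84 60" --pt "0 -0.003 0 -1 1 84 60" --grip_force 60

```text
t: 5.3
eef_pos: [0.5145, -0.2263, 0.0058]
tool_rot: [0.001, 0.245, 0.969, -0.0]
contact_force: [-0.4, 0.2, -0.4]
gripper_width: 0.703
grasp_force: 0.0
```

jog_arm --pt "0 0 0 0 1 0 45" --pt "0 0 0 0 1 0 38" --pt "0 0 0 0 1 0 30" --pt "0 0 0 0 1 0 25" --pt "0 0 0 0 1 0 25" --pt "0 0 0 0 1 0 25" --grip_force 60

```text
t: 6.05
eef_pos: [0.5158, -0.2263, 0.0074]
tool_rot: [0.002, 0.246, 0.969, -0.001]
contact_force: [-1.0, 0.4, 5.7]
gripper_width: 0.374
grasp_force: 60.3
```

jog_arm --pt "0 0 0 0 0 -10 25" --pt "0 0 0 0 0 -40 25" --pt "0 0 0 0 0 -90 25" --pt "0 0 0 0 0 -140 25" --pt "0 0 0 0 0 -190 25" --pt "0 0 0 0 0 -190 25" --grip_force 80

```text
t: 6.8
eef_pos: [0.5171, -0.2264, 0.2009]
tool_rot: [0.006, 0.245, 0.969, -0.0]
contact_force: [-0.1, -0.2, -1.6]
gripper_width: 0.365
grasp_force: 79.4
```

Run:
```python
from h import *
p,R,o=cur();print(p,o["q"].round(2),o["t"],o["contact_force"],o["gripper_width"])
S=bot.read_camera("side");P=bot.read_camera("top")
X=p/1000+R.apply([0,0,-.014]);u=proj(S,X).astype(int);print(u,proj(P,X));save(S,"lift",(u[0]-40,u[1]-30,u[0]+40,u[1]+30),8)
# rel path to bay hover
print(p, to((575,216,200),Rt(151.6)))
```

```text
[ 517.12187627 -226.35184395  200.88888807] [-0.1   0.35  0.5   1.89 -0.2   0.94  1.57] 6.8 [-0.14573486 -0.20081214 -1.64969235] 0.36494401964693
[290 213] [323.1504328  196.74865179]
[ 517.12187627 -226.35184395  200.88888807] [ 8.000000e-04  3.400000e-03  2.000000e-04  1.565734e+02  4.165535e+02
 -3.536500e+00]
```

View pics/lift.png

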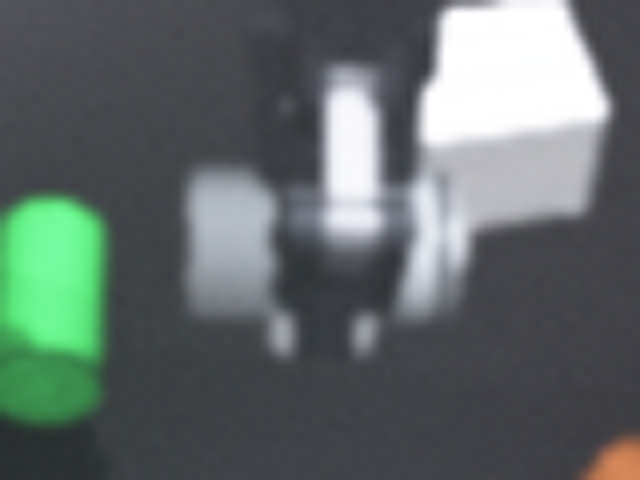

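Cell is held: it spans px 188–455 in the crop with the fingers at about 340, and the button bulge is at the right end. Now swing to the bay.

jog_arm --pt "0 0 0.18 10 28 0 25" --pt "0 0 0.36 21 56 0 25" --pt "0 0 0.54 31 83 0 25" --pt "0 0 0.72 42 111 0 25" --pt "0 0 0.9 52 139 0 25" --pt "0 0 1.08 63 167 0 25" --pt "0 0 1.26 73 194 0 25" --pt "0 0 1.44 84 222 0 25" --pt "0 0 1.62 94 250 0 25" --pt "0 0 1.8 104 278 0 25"

```text
t: 8.15
eef_pos: [0.5543, 0.0696, 0.1944]
tool_rot: [0.001, 0.913, 0.408, -0.001]
contact_force: [-0.1, 0.3, -0.9]
gripper_width: 0.37
grasp_force: 79.3
```

Run:
```python
from h import *
p,R,o=cur();print(p,o["q"].round(2),o["t"],R.as_matrix()[:,0].round(3))
print(to((575,216,120),Rt(-2.66)),to((575,216,120),Rt(-2.66,.3)))
```

```text
[554.34316874  69.55895539 194.3554794 ] [-0.89  0.43  0.85  1.92 -0.39  0.97 -0.59] 8.15 [ 0.668  0.744 -0.002]
[ 2.300000e-03  1.500000e-03  8.862000e-01  1.229841e+02 -8.248950e+01
  7.396490e+01] [  0.1351  -0.2785   0.879  122.9841 -82.4895  73.9649]
```

jog_arm --pt "0.02 -0.05 0.16 22 -15 10 25" --pt "0.05 -0.1 0.32 45 -30 20 25" --pt "0.08 -0.15 0.49 67 -45 35 25" --pt "0.1 -0.2 0.65 90 -60 50 25" --pt "0.12 -0.25 0.8 110 -75 65 25" --pt "0.135 -0.2785 0.879 123 -82.5 74 25" --pt "0.135 -0.2785 0.879 123 -82.5 74 25" --pt "0.135 -0.2785 0.879 123 -82.5 74 25"

```text
t: 9.15
eef_pos: [0.5752, 0.214, 0.1215]
tool_rot: [-0.003, 0.989, -0.02, -0.148]
contact_force: [0.1, -0.6, -1.8]
gripper_width: 0.37
grasp_force: 79.4
```

Run:
```python
from h import *
p,R,o=cur();print(p,o["q"].round(2),o["t"],R.as_matrix()[:,0].round(3),o["contact_force"])
S=bot.read_camera("side");P=bot.read_camera("top")
f=lambda n:cv2.imread(f"pics/{n}.png")
save(S,"a",(180,85,280,160),4);save(P,"b",(100,140,200,215),4)
cv2.imwrite("pics/bay.png",np.hstack([f("a"),f("b")]))
c=p/1000+R.apply([.004,0,-.0126]);print(proj(S,c),proj(P,c))
for n in("cell","button"):
  for q in(S,P): print(n,[(np.round(r["xy"],1).tolist(),round(r["score"],2)) for r in bot.tip_of(n,q)[:6]])
```

```text
[575.19058013 214.04485433 121.48708543] [-0.94  0.84  0.9   1.62 -0.69  1.35 -1.45] 9.15 [ 0.955 -0.038 -0.293] [ 0.11155621 -0.57080122 -1.82137413]
[229.10108316 109.81771528] [137.22056912 169.168481  ]
cell [([334.4, 250.3], 0.93), ([206.6, 281.5], 0.86), ([255.1, 223.0], 0.78), ([225.0, 110.5], 0.74), ([283.1, 301.1], 0.69), ([234.6, 134.8], 0.6)]
cell [([255.5, 204.6], 0.75), ([295.4, 261.4], 0.7), ([135.9, 171.2], 0.65), ([259.3, 242.9], 0.55), ([313.9, 156.9], 0.51), ([337.7, 218.7], 0.48)]
button [([217.7, 249.9], 0.93), ([250.6, 231.2], 0.84), ([214.3, 272.8], 0.8), ([233.2, 135.5], 0.27)]
button [([270.1, 248.7], 0.62), ([289.1, 258.6], 0.61), ([135.7, 184.8], 0.59), ([321.5, 154.2], 0.57), ([268.6, 204.3], 0.5)]
```

View pics/bay.png

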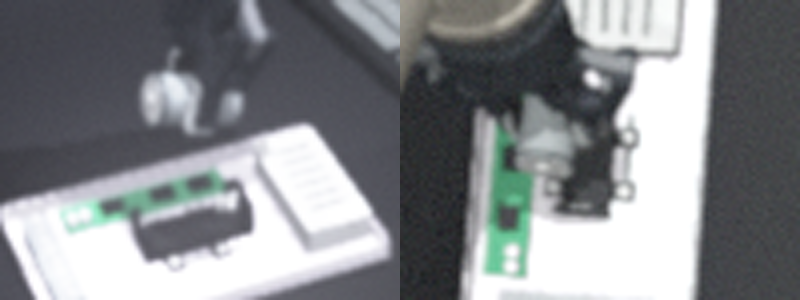

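Run:
```python
from h import *
g=cv2.imread("pics/top0.png").mean(2)
P=bot.read_camera("top");p,R,o=cur()
m=lambda v:(v+.5)/1.5-.5
for r0,r1 in((239,244),(246,252),(255,262),(270,276),(280,285),(286,292)):
    s=g[r0:r1,200:250].mean(0);bl=np.clip(140-s,0,None);idx=np.where(s<90)[0]
    # subpixel edges at 100
    e=[i+(100-s[i])/(s[i+1]-s[i]) for i in range(len(s)-1) if (s[i]-100)*(s[i+1]-100)<0]
    e=[m(200+x) for x in e]; row=m((r0+r1-1)/2)
    print(round(row,1),np.round(e,1),[at_z(P,(x,row),.04)[:2].round(4).tolist() for x in e])
for n in range(2):
    Q=bot.read_camera("top");S=bot.read_camera("side")
    print([(k,np.round(r["xy"],1).tolist(),round(r["score"],2)) for k in("cell","button") for r in bot.tip_of(k,Q) if abs(r["xy"][0]-136)<15])
    print([(k,np.round(r["xy"],1).tolist(),round(r["score"],2)) for k in("cell","button") for r in bot.tip_of(k,S) if abs(r["xy"][0]-222)<20])
c=p/1000+R.apply([.004,0,-.0126]);b=c+R.apply([-.03075,0,0]);print(c,b,proj(P,c),proj(P,b),proj(S,c),proj(S,b))
```

```text
160.5 [] []
165.5 [149.6 153.4] [[0.6047, 0.2039], [0.6049, 0.194]]
171.8 [141.9 145.6 147.1 153. ] [[0.5875, 0.2237], [0.5877, 0.2139], [0.5878, 0.2101], [0.588, 0.1946]]
181.5 [142.  151.6] [[0.5619, 0.2226], [0.5624, 0.1974]]
187.8 [140.4 152.6] [[0.5451, 0.2262], [0.5457, 0.1942]]
192.2 [148.6 150.9] [[0.5341, 0.2043], [0.5342, 0.1985]]
[('cell', [138.1, 170.8], 0.62), ('button', [132.3, 184.0], 0.78)]
[('cell', [214.8, 237.6], 0.93), ('cell', [208.1, 281.3], 0.62), ('cell', [223.7, 112.1], 0.44), ('cell', [232.2, 136.2], 0.38), ('button', [212.4, 273.3], 0.94), ('button', [216.3, 249.4], 0.86), ('button', [218.3, 109.7], 0.67)]
[('cell', [137.2, 170.8], 0.63), ('cell', [145.2, 175.7], 0.39), ('button', [132.6, 183.0], 0.75)]
[('cell', [207.2, 283.3], 0.96), ('cell', [213.4, 237.7], 0.95), ('cell', [225.7, 109.8], 0.61), ('button', [218.1, 248.4], 0.77), ('button', [215.4, 271.3], 0.57), ('button', [215.5, 109.4], 0.51)]
[0.5831811  0.2148683  0.13323728] [0.55379481 0.21604457 0.14221642] [136.67688744 168.9174016 ] [134.87632447 180.5383148 ] [229.07880593 109.2834744 ] [218.69042291 109.2027502 ]
```

```bash
cat >> h.py <<'E'
BAY=np.array([575.,214.,0]);HEAD=-2.66;A=0.;H=12.6
ex=-np.array([np.cos(np.radians(HEAD)),np.sin(np.radians(HEAD)),0]);ey=np.cross([0,0,1],ex)
def pose(xc,zb,th,yo=0):
    t=np.tan(th);u=np.array([np.cos(th),np.sin(th)]);n=np.array([-u[1],u[0]])
    C=np.array([xc+(40-zb)*t,zb])+30.75*u+17*n
    R=Rt(HEAD,th)
    W=BAY+ex*C[0]+ey*yo+np.array([0,0,C[1]])
    return W+R.apply([A,0,H]),R
def where():
    "cell state from measured tool pose: bay-frame centre, tilt, xc, zb, force in bay axes"
    p,R,o=cur();C=p+R.apply([-A,0,-H])-BAY
    u=R.apply([-1,0,0]);th=np.arcsin(u[2]);c=np.array([C@ex,C@ey,C[2]])
    B=np.array([c[0],c[2]])-30.75*np.array([np.cos(th),np.sin(th)])-17*np.array([-np.sin(th),np.cos(th)])
    f=o["contact_force"]
    print("t %.2f C %s th %.3f yaw %.3f xc %.1f zb %.1f F %s w %.3f"%(o["t"],c.round(1),th,np.arctan2(u@ey,u@ex),B[0]-(40-B[1])*np.tan(th),B[1],np.array([f@ex,f@ey,f[2]]).round(1),o["gripper_width"]))
E
python3 - <<'E'
from h import *
where()
for a in((-17.75,60,.35),(-17.75,26,.35),(-25.75,26,.35)): print(to(*pose(*a)),pose(*a)[0])
E
```

```text
t 10.10 C [ -4.3  -1.4 133.9] th 0.297 yaw 0.006 xc -7.7 zb 108.7 F [ 0.2 -0.2 -1.5] w 0.370
[ 9.00000e-04 -5.31000e-02  6.10000e-03  1.09975e+01  1.43360e+00
  4.59943e+01] [572.67611597 214.10796566  74.67734752]
[ 9.00000e-04 -5.31000e-02  6.10000e-03  9.07490e+00  1.39660e+00
  8.21375e+01] [560.27851974 214.68394733  40.67734752]
[ 9.00000e-04 -5.31000e-02  6.10000e-03  1.67248e+01  1.44520e+00
  7.97974e+01] [568.26989989 214.31267467  40.67734752]
```

jog_arm --pt "0 -0.025 0.003 5 1 20 25" --pt "0.001 -0.053 0.006 11 1.4 46 25" --pt "0.001 -0.053 0.006 10 1.4 64 25" --pt "0.001 -0.053 0.006 9 1.4 76 25" --pt "0.001 -0.053 0.006 9 1.4 82 25" --pt "0.001 -0.053 0.006 9 1.4 82 25"

```text
t: 10.85
eef_pos: [0.5602, 0.2148, 0.041]
tool_rot: [-0.004, 0.984, -0.023, -0.174]
contact_force: [-0.4, -0.3, -0.6]
gripper_width: 0.372
grasp_force: 79.4
```

Run:
```python
from h import *
where()
print(to(*pose(-21.75,26,.35)),to(*pose(-25.75,26,.35)))
```

```text
t 10.85 C [10.6 -0.2 52.9] th 0.350 yaw 0.000 xc -17.5 zb 26.4 F [ 0.4  0.3 -0.6] w 0.372
[-3.0000e-04 -4.0000e-04  3.0000e-04  4.0019e+00  1.5770e-01 -1.0888e+00] [-3.0000e-04 -4.0000e-04  3.0000e-04  7.7599e+00  1.5860e-01 -2.4590e+00]
```

jog_arm --pt "0 0 0 1.9 0 -0.7 25" --pt "0 0 0 3.8 0 -1.4 25" --pt "0 0 0 5.6 0 -2.05 25" --pt "0 0 0 5.6 0 -2.05 25"

```text
t: 11.35
eef_pos: [0.5653, 0.2146, 0.0412]
tool_rot: [-0.004, 0.984, -0.023, -0.175]
contact_force: [-5.1, 0.6, 2.5]
gripper_width: 0.373
grasp_force: 79.5
```

```bash
python3 -c "
from h import *
where()"
```

```text
t 11.35 C [ 5.3 -0.1 53. ] th 0.352 yaw 0.000 xc -22.7 zb 26.4 F [ 5.1 -0.3  2.5] w 0.373
```

jog_arm --pt "0 0 0 1 0 -0.4 25" --pt "0 0 0 2 0 -0.75 25" --pt "0 0 0 3 0 -1.1 25" --pt "0 0 0 3 0 -1.1 25"

```text
t: 11.85
eef_pos: [0.5672, 0.2145, 0.0412]
tool_rot: [-0.004, 0.984, -0.023, -0.177]
contact_force: [-9.1, 0.8, 4.3]
gripper_width: 0.373
grasp_force: 79.5
```

```bash
python3 -c "
from h import *
where()
S=bot.read_camera('side');save(S,'a',(195,105,265,158),5.7);P=bot.read_camera('top');save(P,'b',(115,150,185,203),5.7)
cv2.imwrite('pics/press.png',np.hstack([cv2.imread('pics/a.png'),cv2.imread('pics/b.png')]))
"
```

```text
t 11.85 C [ 3.4 -0.2 53. ] th 0.355 yaw 0.000 xc -24.5 zb 26.3 F [ 9.1 -0.3  4.3] w 0.373
```

View pics/press.png

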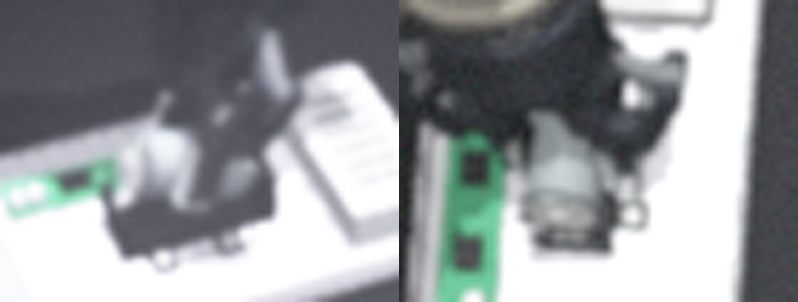

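Cell is tipped up with the flat end on the spring and centred across the holder: contact wall px 533–612, cell 528–608 in the right crop. Press further.

jog_arm --pt "0 0 0 1 0 -0.4 25" --pt "0 0 0 2 0 -0.75 25" --pt "0 0 0 3 0 -1.1 25" --pt "0 0 0 3.6 0 -1.3 25" --pt "0 0 0 3.6 0 -1.3 25"

```text
t: 12.58
eef_pos: [0.5694, 0.2145, 0.0411]
tool_rot: [-0.005, 0.984, -0.023, -0.178]
contact_force: [-13.6, 0.7, 7.8]
gripper_width: 0.374
grasp_force: 79.5
```

```bash
python3 -c "
from h import *
where()
b=cur()[:2]
xc=-26.7
for a in((xc,26,.25),(xc,25,.2),(xc,23.5,.15),(xc,22,.1),(xc,20,.05)): print(a,to(*pose(*a)))
"
```

```text
t 12.57 C [ 1.2 -0.2 52.9] th 0.359 yaw 0.000 xc -26.8 zb 26.2 F [13.6 -0.1  7.8] w 0.374
(-26.7, 26, 0.25) [-7.0000e-04  1.0900e-01  3.0000e-04  1.1996e+00  1.9470e-01  3.0218e+00]
(-26.7, 25, 0.2) [-7.0000e-04  1.5900e-01  3.0000e-04  2.0383e+00  1.9650e-01  5.3234e+00]
(-26.7, 23.5, 0.15) [-7.0000e-04  2.0900e-01  2.0000e-04  3.1423e+00  1.9870e-01  8.0873e+00]
(-26.7, 22, 0.1) [-7.00000e-04  2.59000e-01  2.00000e-04  4.45560e+00  2.00900e-01
  1.07965e+01]
(-26.7, 20, 0.05) [-7.00000e-04  3.09000e-01  2.00000e-04  6.13160e+00  2.03500e-01
  1.39236e+01]
```

jog_arm --pt "0 0.03 0 0.4 0 0.7 25" --pt "0 0.06 0 0.9 0 1.4 25" --pt "0 0.089 0 1.5 0 2.2 25" --pt "0 0.089 0 1.5 0 2.2 25"

```text
t: 13.08
eef_pos: [0.5694, 0.2145, 0.0384]
tool_rot: [-0.003, 0.991, -0.023, -0.135]
contact_force: [-12.8, 0.8, 7.3]
gripper_width: 0.371
grasp_force: 79.8
```

```bash
python3 -c "
from h import *
where()
xc=-27
for a in((xc,26,.27),(xc,26,.25),(xc,25,.2),(xc,23.5,.15),(xc,22,.1),(xc,20,.05)): print(a,to(*pose(*a)))
"
```

```text
t 13.07 C [ 2.3 -0.2 50.5] th 0.270 yaw 0.000 xc -26.7 zb 25.9 F [12.8 -0.2  7.3] w 0.371
(-27, 26, 0.27) [-7.000e-04  1.000e-04  5.000e-04  2.928e-01  2.047e-01 -1.518e-01]
(-27, 26, 0.25) [-0.0007  0.0201  0.0005  0.5     0.2051  0.384 ]
(-27, 25, 0.2) [-7.0000e-04  7.0100e-02  4.0000e-04  1.1312e+00  2.0700e-01  2.7509e+00]
(-27, 23.5, 0.15) [-7.0000e-04  1.2010e-01  4.0000e-04  1.9856e+00  2.0920e-01  5.6019e+00]
(-27, 22, 0.1) [-7.0000e-04  1.7010e-01  4.0000e-04  3.0533e+00  2.1160e-01  8.4169e+00]
(-27, 20, 0.05) [-7.00000e-04  2.20100e-01  4.00000e-04  4.44530e+00  2.14400e-01
  1.16804e+01]
```

Run:
```python
from h import *
p,R,o=cur();C=p+R.apply([-A,0,-H])
cams=[bot.read_camera("side"),bot.read_camera("top")]
rows=[]
for extra in(None,0,.25):
    t=[]
    for P in cams:
        s=7;u=proj(P,C/1000);x0,y0=int(u[0])-19,int(u[1])-14
        im=P["pixels"][y0:y0+28,x0:x0+38,::-1].astype(float)
        im=np.clip((im-20)*1.3,0,255).astype(np.uint8)
        im=cv2.resize(im,None,fx=s,fy=s,interpolation=cv2.INTER_CUBIC)
        if extra is not None:
            Rc=R*Rn.from_rotvec([0,-extra,0])
            for ax,r in((-30.75+2.5-0,17),(30.75,17),(-30.75,5)):
                a=np.linspace(0,2*np.pi,40)
                pts=[(proj(P,(C+Rc.apply([ax,r*np.cos(k),r*np.sin(k)]))/1000)-[x0,y0]+.5)*s for k in a]
                cv2.polylines(im,[np.int32(pts)],True,(0,0,255) if ax<0 else (255,120,0),1)
        t.append(im)
    rows.append(np.hstack(t))
cv2.imwrite("pics/ov.png",np.vstack(rows))
```

```text
(no output)
```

View pics/ov.png

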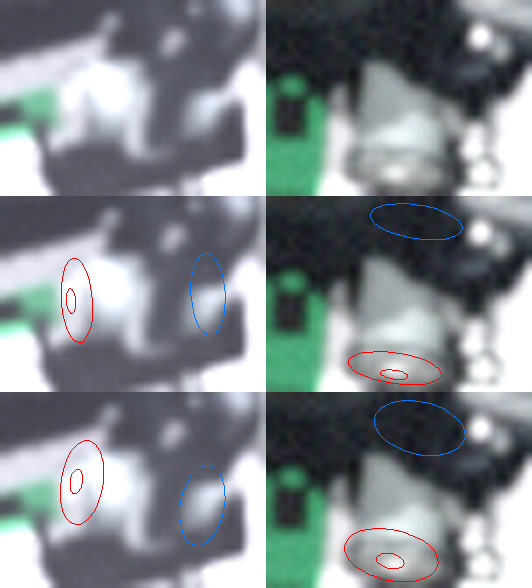

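The top overlay shows the cell tipped about 0.17 rad more than the tool: button px (395,172), between the two overlays. Its flat edge is therefore lower than I modelled, so I put that in the model and re-plan.

```bash
cat >> h.py <<'E'
D=.17;A2=0.;HG=6.4
def pose(xc,zb,ph,yo=0):
    t=np.tan(ph);u=np.array([np.cos(ph),np.sin(ph)]);n=np.array([-u[1],u[0]])
    C=np.array([xc+(40-zb)*t,zb])+30.75*u+17*n
    G=C+HG*n-A2*u
    R=Rt(HEAD,ph-D)
    return BAY+ex*G[0]+ey*yo+np.array([0,0,G[1]])+R.apply([0,0,19]),R
def where():
    p,R,o=cur();G=p+R.apply([0,0,-19])-BAY
    u3=R.apply([-1,0,0]);ph=np.arcsin(u3[2])+D
    u=np.array([np.cos(ph),np.sin(ph)]);n=np.array([-u[1],u[0]])
    C=np.array([G@ex,G[2]])-HG*n+A2*u;B=C-30.75*u-17*n
    f=o["contact_force"];xc=B[0]-(40-B[1])*np.tan(ph)
    print("t %.2f C %s y %.1f phi %.3f yaw %.3f xc %.1f zb %.1f frontz %.1f frontx-xc %.1f F %s w %.3f"%(o["t"],C.round(1),G@ey,ph,np.arctan2(u3@ey,u3@ex),xc,B[1],B[1]+59*u[1],59*u[0]+(40-B[1])*np.tan(ph),np.array([f@ex,f@ey,f[2]]).round(1),o["gripper_width"]))
    return xc,B[1],ph
E
python3 -c "
from h import *
xc,zb,ph=where()
for a in((xc,23.5,.4),(xc,26,.36),(xc,27,.3),(xc,27,.25)): print(a,to(*pose(*a)))
"
```

```text
t 13.18 C [ 3.2 50.9] y -0.2 phi 0.440 yaw 0.000 xc -25.7 zb 22.4 frontz 47.5 frontx-xc 61.7 F [13.  -0.1  6.7] w 0.371
(np.float64(-25.712241687527637), 23.5, 0.4) [-7.000e-04  4.050e-02  4.000e-04  6.306e-01  1.719e-01 -3.741e-01]
(np.float64(-25.712241687527637), 26, 0.36) [-7.0000e-04  8.0500e-02  4.0000e-04  1.3008e+00  1.7100e-01 -2.1648e+00]
(np.float64(-25.712241687527637), 27, 0.3) [-7.0000e-04  1.4050e-01  4.0000e-04  1.8584e+00  1.7150e-01 -1.8297e+00]
(np.float64(-25.712241687527637), 27, 0.25) [-7.0000e-04  1.9050e-01  3.0000e-04  2.2949e+00  1.7240e-01 -6.4170e-01]
```

jog_arm --pt "0 0.027 0 0.4 0.1 -0.7 25" --pt "0 0.055 0 0.85 0.15 -1.4 25" --pt "0 0.08 0 1.3 0.17 -2.15 25" --pt "0 0.11 0 1.6 0.17 -2 25" --pt "0 0.11 0 1.6 0.17 -2 25" --grip_force 110

```text
t: 13.8
eef_pos: [0.5698, 0.2142, 0.038]
tool_rot: [-0.002, 0.996, -0.023, -0.081]
contact_force: [-13.8, 0.7, -1.8]
gripper_width: 0.363
grasp_force: 109.7
```

```bash
python3 -c "
from h import *
xc,zb,ph=where()
for dx in(0,-.8):
  for a in((xc+dx,27,.3),(xc+dx,27,.25),(xc+dx,26,.2),(xc+dx,25,.15),(xc+dx,23.5,.1),(xc+dx,21,.05)): print(np.round(a,2),to(*pose(*a)))
"
```

```text
t 13.80 C [ 4.2 50.7] y 0.0 phi 0.333 yaw 0.001 xc -24.6 zb 24.6 frontz 43.8 frontx-xc 61.1 F [13.8 -0.1 -1.8] w 0.363
[-24.64  27.     0.3 ] [ 2.0000e-04  3.2800e-02  7.0000e-04  6.1340e-01 -3.6800e-02 -1.7511e+00]
[-24.64  27.     0.25] [ 2.000e-04  8.280e-02  7.000e-04  9.197e-01 -3.690e-02 -5.231e-01]
[-24.64  26.     0.2 ] [ 2.0000e-04  1.3280e-01  7.0000e-04  1.2382e+00 -3.7200e-02  1.7451e+00]
[-24.64  25.     0.15] [ 2.0000e-04  1.8280e-01  7.0000e-04  1.7133e+00 -3.7400e-02  4.0130e+00]
[-24.64  23.5    0.1 ] [ 2.0000e-04  2.3280e-01  7.0000e-04  2.3785e+00 -3.7600e-02  6.7785e+00]
[-24.64  21.     0.05] [ 1.0000e-04  2.8280e-01  7.0000e-04  3.3673e+00 -3.7800e-02  1.0523e+01]
[-25.44  27.     0.3 ] [ 2.0000e-04  3.2800e-02  7.0000e-04  1.4028e+00 -3.6200e-02 -1.8808e+00]
[-25.44  27.     0.25] [ 2.0000e-04  8.2800e-02  7.0000e-04  1.7091e+00 -3.6300e-02 -6.5280e-01]
[-25.44  26.     0.2 ] [ 2.0000e-04  1.3280e-01  7.0000e-04  2.0277e+00 -3.6600e-02  1.6154e+00]
[-25.44  25.     0.15] [ 2.0000e-04  1.8280e-01  7.0000e-04  2.5028e+00 -3.6800e-02  3.8833e+00]
[-25.44  23.5    0.1 ] [ 2.0000e-04  2.3280e-01  7.0000e-04  3.1680e+00 -3.7000e-02  6.6488e+00]
[-25.44  21.     0.05] [ 1.00000e-04  2.82800e-01  7.00000e-04  4.15670e+00 -3.72000e-02
  1.03933e+01]
```

jog_arm --pt "0 0.03 0 0.8 0 -0.6 25" --pt "0 0.06 0 1.3 0 -0.6 25" --pt "0 0.083 0 1.6 0 -0.5 25" --pt "0 0.1 0 1.7 0 0.2 25" --pt "0 0.1 0 1.7 0 0.2 25"

```text
t: 14.42
eef_pos: [0.5705, 0.214, 0.0368]
tool_rot: [-0.001, 0.999, -0.023, -0.032]
contact_force: [-14.6, 0.1, -3.6]
gripper_width: 0.363
grasp_force: 109.7
```

```bash
python3 -c "
from h import *
xc,zb,ph=where()
for dx in(0,):
  for a in((xc+dx,27,.25),(xc+dx,26,.2),(xc+dx,25,.15),(xc+dx,23.5,.1),(xc+dx,21,.05)): print(np.round(a,2),to(*pose(*a)))
P=[bot.read_camera('top'),bot.read_camera('top')]
p,R,o=cur()
for d in(0,.1,.17,.25):
  G=p+R.apply([0,0,-19]);Rc=R*Rn.from_rotvec([0,-d,0]);b=G+Rc.apply([-30.75,0,6.4]);c=G+Rc.apply([0,0,6.4]);print(d,proj(P[0],b/1e3).round(1),proj(P[0],c/1e3).round(1))
for q in P: print([(k,np.round(r['xy'],1).tolist(),round(r['score'],2)) for k in('cell','button') for r in bot.tip_of(k,q) if abs(r['xy'][0]-144)<15])
"
```

```text
t 14.43 C [ 4.7 49.5] y 0.2 phi 0.235 yaw 0.001 xc -24.6 zb 25.8 frontz 39.5 frontx-xc 60.8 F [14.6  0.6 -3.6] w 0.363
[-24.62  27.     0.25] [ 5.0000e-04 -1.5200e-02  9.0000e-04  1.4310e-01 -2.0460e-01 -1.5979e+00]
[-24.62  26.     0.2 ] [ 5.000e-04  3.480e-02  9.000e-04  2.381e-01 -2.056e-01  6.906e-01]
[-24.62  25.     0.15] [ 5.0000e-04  8.4800e-02  1.0000e-03  4.8900e-01 -2.0650e-01  2.9941e+00]
[-24.62  23.5    0.1 ] [ 4.0000e-04  1.3480e-01  1.0000e-03  8.8030e-01 -2.0750e-01  5.8114e+00]
[-24.62  21.     0.05] [ 4.0000e-04  1.8480e-01  1.0000e-03  1.4979e+00 -2.0880e-01  9.6347e+00]
0 [143.5 189.2] [144.6 177.6]
0.1 [143.2 189.2] [144.6 177.8]
0.17 [143.1 189.1] [144.6 178. ]
0.25 [142.8 189. ] [144.5 178.1]
[('cell', [145.4, 175.9], 0.67), ('button', [143.5, 190.5], 0.62)]
[('cell', [147.5, 178.4], 0.49), ('button', [141.6, 191.1], 0.56), ('button', [145.5, 179.7], 0.36)]
```

jog_arm --pt "0 0.02 0 0.6 0 0.4 25" --pt "0 0.04 0 0.9 0 1.0 25" --pt "0 0.055 0 1 0 1.7 25" --pt "0 0.055 0 1 0 1.7 25"

```text
t: 15.22
eef_pos: [0.5712, 0.214, 0.035]
tool_rot: [-0.0, 1.0, -0.023, -0.005]
contact_force: [-15.8, 0.1, -0.9]
gripper_width: 0.363
grasp_force: 110.0
```

```bash
python3 -c "
from h import *
xc,zb,ph=where()
for a in((xc,26,.2),(xc,25,.15),(xc,23.5,.1),(xc,21,.05),(xc,19,0)): print(np.round(a,2),to(*pose(*a)))
"
```

```text
t 15.22 C [ 4.8 47.7] y 0.2 phi 0.180 yaw 0.001 xc -25.1 zb 25.4 frontz 36.0 frontx-xc 60.7 F [15.8  0.6 -0.9] w 0.363
[-25.08  26.     0.2 ] [ 2.0000e-04 -1.9600e-02  1.1000e-03  3.1000e-03 -2.1310e-01 -1.0968e+00]
[-25.08  25.     0.15] [ 2.0000e-04  3.0400e-02  1.1000e-03  1.2830e-01 -2.1350e-01  1.2169e+00]
[-25.08  23.5    0.1 ] [ 2.0000e-04  8.0400e-02  1.1000e-03  3.6600e-01 -2.1390e-01  4.0514e+00]
[-25.08  21.     0.05] [ 2.0000e-04  1.3040e-01  1.1000e-03  7.7470e-01 -2.1430e-01  7.9026e+00]
[-25.08  19.     0.  ] [ 1.00000e-04  1.80400e-01  1.10000e-03  1.49260e+00 -2.14300e-01
  1.12656e+01]
```

jog_arm --pt "0 0.02 0 0.1 0 0.8 25" --pt "0 0.035 0 0.15 0 1.6 25" --pt "0 0.05 0 0.2 0 2.4 25" --pt "0 0.065 0 0.3 0 3.2 25" --pt "0 0.065 0 0.3 0 3.2 25"

```text
t: 15.85
eef_pos: [0.5717, 0.214, 0.032]
tool_rot: [0.001, 0.999, -0.023, 0.028]
contact_force: [-16.1, 1.2, 2.7]
gripper_width: 0.362
grasp_force: 110.6
```

```bash
python3 -c "
from h import *
xc,zb,ph=where()
for a in((xc,23.5,.1),(xc,21,.05),(xc,19,0)): print(np.round(a,2),to(*pose(*a)))
P=[bot.read_camera('side') for i in range(3)]
p,R,o=cur()
for d in(0,.1,.17,.25):
  G=p+R.apply([0,0,-19]);Rc=R*Rn.from_rotvec([0,-d,0]);b=G+Rc.apply([-30.75,0,6.4]);c=G+Rc.apply([0,0,6.4]);print(d,proj(P[0],b/1e3).round(1),proj(P[0],c/1e3).round(1))
for q in P: print([(k,np.round(r['xy'],1).tolist(),round(r['score'],2)) for k in('cell','button') for r in bot.tip_of(k,q) if abs(r['xy'][0]-225)<20 and r['xy'][1]<150])
"
```

```text
t 15.85 C [ 5.1 44.6] y 0.2 phi 0.115 yaw 0.001 xc -25.3 zb 24.2 frontz 30.9 frontx-xc 60.4 F [16.1 -0.5  2.7] w 0.362
[-25.32  23.5    0.1 ] [-3.000e-04  1.500e-02  1.300e-03  9.000e-04 -1.802e-01  1.067e+00]
[-25.32  21.     0.05] [-3.0000e-04  6.5000e-02  1.3000e-03  1.5680e-01 -1.7900e-01  4.9367e+00]
[-25.32  19.     0.  ] [-3.0000e-04  1.1500e-01  1.3000e-03  6.5320e-01 -1.7740e-01  8.3396e+00]
0 [217.3 139.1] [227.2 135.9]
0.1 [217.  138.3] [227.  135.9]
0.17 [216.8 137.8] [226.9 135.9]
0.25 [216.7 137.1] [226.7 136. ]
[('cell', [225.4, 133.9], 0.56)]
[('cell', [222.6, 133.8], 0.42), ('button', [217.2, 140.0], 0.47)]
[('cell', [225.3, 138.0], 0.55), ('button', [217.6, 140.5], 0.51), ('button', [229.4, 139.4], 0.3)]
```

jog_arm --pt "0 0.012 0 -0.1 -0.1 0.8 25" --pt "0 0.024 0 -0.2 -0.1 1.6 25" --pt "0 0.036 0 -0.2 -0.1 2.4 25" --pt "0 0.045 0 -0.2 -0.1 3.0 25" --pt "0 0.045 0 -0.2 -0.1 3.0 25"

```text
t: 16.92
eef_pos: [0.5717, 0.214, 0.0287]
tool_rot: [0.001, 0.998, -0.022, 0.05]
contact_force: [-16.1, 0.5, 1.2]
gripper_width: 0.363
grasp_force: 110.7
```

```bash
python3 -c "
from h import *
xc,zb,ph=where()
for a in((xc,21,.05),(xc,20,.03),(xc,19,0),(xc,18,0)): print(np.round(a,2),to(*pose(*a)))
"
```

```text
t 16.93 C [ 5.6 41.2] y 0.2 phi 0.070 yaw 0.001 xc -25.1 zb 22.1 frontz 26.3 frontx-xc 60.1 F [16.2  0.2  1.2] w 0.363
[-25.14  21.     0.05] [-2.0000e-04  1.9900e-02  1.4000e-03  6.2000e-03 -1.6890e-01  1.6822e+00]
[-25.14  20.     0.03] [-2.0000e-04  3.9900e-02  1.4000e-03  8.5600e-02 -1.6850e-01  3.2445e+00]
[-25.14  19.     0.  ] [-2.0000e-04  6.9900e-02  1.4000e-03  3.4860e-01 -1.6780e-01  5.1039e+00]
[-25.14  18.     0.  ] [-2.0000e-04  6.9900e-02  1.4000e-03  2.4870e-01 -1.6770e-01  6.0989e+00]
```

jog_arm --pt "0 0.012 0 -0.2 0 0.8 25" --pt "0 0.024 0 -0.3 0 1.6 25" --pt "0 0.036 0 -0.3 0 2.4 25" --pt "0 0.04 0 -0.3 0 3.0 25" --pt "0 0.04 0 -0.3 0 3.0 25"

```text
t: 17.55
eef_pos: [0.5722, 0.214, 0.0261]
tool_rot: [0.001, 0.997, -0.022, 0.07]
contact_force: [-17.7, -0.3, 6.6]
gripper_width: 0.36
grasp_force: 111.1
```

```bash
python3 -c "
from h import *
xc,zb,ph=where()
for a in((xc,19,0),(xc,18,0)): print(np.round(a,2),to(*pose(*a)))
"
```

```text
t 17.55 C [ 5.6 38.6] y 0.1 phi 0.029 yaw 0.001 xc -25.2 zb 20.7 frontz 22.4 frontx-xc 59.5 F [17.7  1.1  6.6] w 0.360
[-25.17  19.     0.  ] [-8.0000e-04  2.9200e-02  1.3000e-03  6.6800e-02 -1.3180e-01  2.5011e+00]
[-25.17  18.     0.  ] [-8.0000e-04  2.9200e-02  1.3000e-03 -7.3500e-02 -1.3110e-01  3.4912e+00]
```

jog_arm --pt "0 0 0 -0.6 0 -0.1 25" --pt "0 0 0 -1.2 0 -0.2 25" --pt "0 0 0 -1.6 0 -0.25 25" --pt "0 0 0 -1.6 0 -0.25 25"

```text
t: 18.05
eef_pos: [0.5717, 0.214, 0.0262]
tool_rot: [0.002, 0.997, -0.022, 0.071]
contact_force: [-14.6, 0.6, 1.3]
gripper_width: 0.362
grasp_force: 111.0
```

```bash
python3 -c "
from h import *
where()
P=[bot.read_camera('side') for i in range(3)]
p,R,o=cur()
for d in(0,.1,.17,.25):
  G=p+R.apply([0,0,-19]);Rc=R*Rn.from_rotvec([0,-d,0]);b=G+Rc.apply([-30.75,0,6.4]);c=G+Rc.apply([0,0,6.4]);print(d,proj(P[0],b/1e3).round(1),proj(P[0],c/1e3).round(1))
for q in P: print([(k,np.round(r['xy'],1).tolist(),round(r['score'],2)) for k in('cell','button') for r in bot.tip_of(k,q) if abs(r['xy'][0]-225)<20 and r['xy'][1]<150])
"
```

```text
t 18.05 C [ 6.2 38.6] y 0.1 phi 0.027 yaw 0.001 xc -24.6 zb 20.8 frontz 22.4 frontx-xc 59.5 F [14.6  0.1  1.3] w 0.362
0 [217.2 141.4] [227.  137.5]
0.1 [216.8 140.7] [226.8 137.6]
0.17 [216.6 140.2] [226.6 137.6]
0.25 [216.4 139.6] [226.4 137.6]
[('button', [214.7, 140.7], 0.71)]
[('cell', [224.2, 139.4], 0.54), ('cell', [230.6, 147.3], 0.43), ('button', [219.1, 140.9], 0.46)]
[('cell', [223.9, 137.3], 0.71), ('button', [216.2, 141.6], 0.69), ('button', [233.9, 136.2], 0.58)]
```

jog_arm --pt "0 0.008 0 -0.1 0 0.5 25" --pt "0 0.014 0 -0.2 0 1.0 25" --pt "0 0.02 0 -0.2 0 1.5 25" --pt "0 0.02 0 -0.2 0 1.5 25"

```text
t: 19.0
eef_pos: [0.5721, 0.214, 0.026]
tool_rot: [0.001, 0.996, -0.023, 0.082]
contact_force: [-18.5, 0.4, 15.9]
gripper_width: 0.362
grasp_force: 112.3
```

```bash
python3 -c "
from h import *
where()"
```

```text
t 19.00 C [ 6.  38.3] y 0.2 phi 0.006 yaw 0.001 xc -24.7 zb 21.1 frontz 21.5 frontx-xc 59.1 F [18.5  0.5 15.9] w 0.362
```

jog_arm --pt "0 -0.005 0 -0.6 0 -1.0 25" --pt "0 -0.01 0 -1.0 0 -1.6 25" --pt "0 -0.01 0 -1.0 0 -1.6 25"

```text
t: 19.38
eef_pos: [0.5709, 0.2141, 0.0263]
tool_rot: [0.002, 0.997, -0.023, 0.077]
contact_force: [-12.2, 0.1, 1.4]
gripper_width: 0.359
grasp_force: 110.8
```

```bash
python3 -c "
from h import *
where()
p,R,o=cur();print(o['torque'],o['contact_force'],p)
def crop(P,C):
    s=10;u=proj(P,C/1000);x0,y0=int(u[0])-19,int(u[1])-14
    im=np.clip((P['pixels'][y0:y0+28,x0:x0+38,::-1].astype(float)-10)*1.4,0,255).astype(np.uint8)
    im=cv2.resize(im,None,fx=s,fy=s,interpolation=cv2.INTER_CUBIC);raw=im.copy()
    for d,col in((.0,(0,255,255)),(.17,(0,0,255))):
      G=p+R.apply([0,0,-19]);Rc=R*Rn.from_rotvec([0,-d,0])
      for ax,r in((-28.25,17),(30.75,17),(-30.75,5)):
        pts=[(proj(P,(G+Rc.apply([ax,r*np.cos(k),6.4+r*np.sin(k)]))/1000)-[x0,y0]+.5)*s for k in np.linspace(0,2*np.pi,40)]
        cv2.polylines(im,[np.int32(pts)],True,col,1)
    return np.vstack([raw,im])
G=p+R.apply([0,0,-13])
cv2.imwrite('pics/ov2.png',np.hstack([crop(bot.read_camera(c),G) for c in('side','top')]))
"
```

```text
t 19.38 C [ 7.1 38.6] y 0.1 phi 0.016 yaw 0.001 xc -23.7 zb 21.1 frontz 22.1 frontx-xc 59.3 F [12.2  0.5  1.4] w 0.359
[5.05766011e-02 3.01082170e+00 1.87703590e-03] [-12.21419763   0.10687207   1.44767075] [570.94004544 214.09340555  26.25209907]
```

View pics/ov2.png

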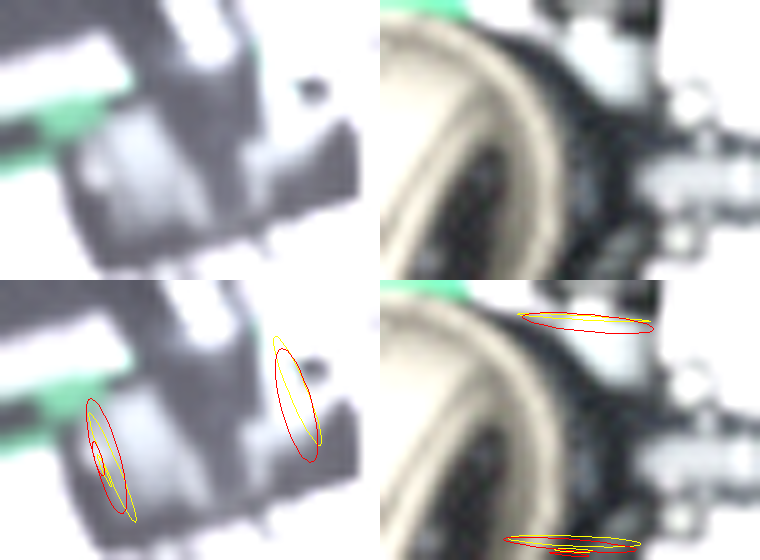

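jog_arm --pt "0 0 0 0 0 0.6 25" --pt "0 0 0 0 0 1.2 25" --pt "0 0 0 0 0 1.6 25" --pt "0 0 0 0 0 1.6 25"

```text
t: 19.98
eef_pos: [0.5713, 0.2141, 0.0257]
tool_rot: [0.001, 0.997, -0.023, 0.077]
contact_force: [-16.3, -0.2, 13.6]
gripper_width: 0.358
grasp_force: 111.9
```

```bash
python3 -c "
from h import *
where()
p,R,o=cur();print(o['torque'],o['contact_force'],p, R.apply([0,0,1]))
F0=np.array([-12.21,.11,1.45]);M0=np.array([.0506,3.0108,.0019])
f=np.array(o['contact_force'])-F0;m=np.array(o['torque'])-M0;print('d',f,m)
for L in(.2,.23,.26):
  ref=p/1e3-L*R.apply([0,0,1])
  for zc in(.018,.023): print(L,zc,'bay x of vertical contact',(np.array([ref[0]-(m[1]-(zc-ref[2])*f[0])/f[2],p[1]/1e3,0])*1e3-BAY)@ex, 'dy',ref[1]*1e3+(m[0]+(zc-ref[2])*f[1])/f[2]*1e3-214)
"
```

```text
t 19.98 C [ 6.7 38.1] y 0.1 phi 0.016 yaw 0.001 xc -24.0 zb 20.6 frontz 21.6 frontx-xc 59.3 F [16.3  0.9 13.6] w 0.358
[0.07686624 3.85407857 0.02530719] [-16.31564284  -0.17223989  13.62549496] [571.27805189 214.09750915  25.72744368] [ 0.15304669 -0.00548003 -0.98820376]
d [-4.10564284 -0.28223989 12.17549496] [0.02626624 0.84327857 0.02340719]
0.2 0.018 bay x of vertical contact 34.30785286192753 dy 8.111454020402874
0.2 0.023 bay x of vertical contact 35.992063276661476 dy 7.995549127679936
0.23 0.018 bay x of vertical contact 28.908247874168396 dy 8.96308070733727
0.23 0.023 bay x of vertical contact 30.592458288902456 dy 8.847175814614332
0.26 0.018 bay x of vertical contact 23.50864288640926 dy 9.814707394271693
0.26 0.023 bay x of vertical contact 25.192853301143433 dy 9.698802501548784
```

```bash
sed -i 's/^D=.17/D=0./' h.py; python3 -c "
from h import *
where()
for a in((-26.6,22.5,-.08),(-26.6,21,0),(-26.6,19.5,0),(-26.6,20.5,.05)): print(a,to(*pose(*a)))
"
```

```text
t 19.98 C [ 5.7 38.2] y 0.1 phi -0.154 yaw 0.001 xc -25.2 zb 26.1 frontz 17.1 frontx-xc 56.1 F [16.3  0.9 13.6] w 0.358
(-26.6, 22.5, -0.08) [-1.6000e-03 -7.3700e-02  9.0000e-04  5.1480e-01 -7.2600e-02  1.3943e+00]
(-26.6, 21, 0) [-0.0016 -0.1537  0.0009 -0.4726 -0.0753  0.2582]
(-26.6, 19.5, 0) [-1.6000e-03 -1.5370e-01  9.0000e-04 -7.0230e-01 -7.3100e-02  1.7405e+00]
(-26.6, 20.5, 0.05) [-1.5000e-03 -2.0370e-01  1.0000e-03 -1.0236e+00 -7.7600e-02 -8.7080e-01]
```

jog_arm --pt "0 -0.03 0 -0.5 0 -1.2 25" --pt "0 -0.06 0 -0.7 0 -1.2 25" --pt "0 -0.09 0 -0.8 0 -1.2 25" --pt "0 -0.12 0 -0.9 0 -1.2 25" --pt "0 -0.15 0 -1 0 -1.2 25" --pt "0 -0.15 0 -1 0 -1.2 25"

```text
t: 20.72
eef_pos: [0.5702, 0.2142, 0.0262]
tool_rot: [-0.0, 1.0, -0.023, 0.002]
contact_force: [-14.5, 1.3, 3.5]
gripper_width: 0.365
grasp_force: 110.7
```

```bash
python3 -c "
from h import *
where();print(cur()[2]['torque'])
for a in((-26.4,20,0),(-26.4,18.,0)): print(a,to(*pose(*a)))
"
```

```text
t 20.73 C [ 4.8 38.8] y 0.1 phi -0.003 yaw 0.001 xc -25.9 zb 21.9 frontz 21.7 frontx-xc 58.9 F [14.5 -0.7  3.5] w 0.365
[0.14145361 2.92467672 0.03486626]
(-26.4, 20, 0) [-4.0000e-04 -3.2000e-03  8.0000e-04  4.0280e-01 -4.5300e-02  1.7809e+00]
(-26.4, 18.0, 0) [-4.0000e-04 -3.2000e-03  8.0000e-04  3.9640e-01 -4.4500e-02  3.7809e+00]
```

jog_arm --pt "0 0 0 -0.1 0 0.8 25" --pt "0 0 0 -0.2 0 1.6 25" --pt "0 0 0 -0.2 0 2.2 25" --pt "0 0 0 -0.2 0 2.2 25"

```text
t: 21.22
eef_pos: [0.5699, 0.2142, 0.024]
tool_rot: [-0.0, 1.0, -0.023, 0.002]
contact_force: [-13.4, 1.0, 2.9]
gripper_width: 0.363
grasp_force: 110.7
```

```bash
python3 -c "
from h import *
where();print(cur()[2]['torque'])
"
```

```text
t 21.23 C [ 5.1 36.6] y 0.1 phi -0.004 yaw 0.001 xc -25.6 zb 19.7 frontz 19.5 frontx-xc 58.9 F [13.4 -0.4  2.9] w 0.363
[ 0.09627038  2.79438445 -0.05066447]
```

jog_arm --pt "0 0 0 0 0 0.5 25" --pt "0 0 0 0 0 1.0 25" --pt "0 0 0 0 0 1.3 25" --pt "0 0 0 0 0 1.3 25"

```text
t: 21.72
eef_pos: [0.57, 0.2141, 0.0229]
tool_rot: [-0.0, 1.0, -0.023, 0.002]
contact_force: [-13.6, 0.1, 3.8]
gripper_width: 0.363
grasp_force: 110.9
```

```bash
python3 -c "
from h import *
where();print(cur()[2]['torque'])
"
```

```text
t 21.73 C [ 5.  35.5] y 0.1 phi -0.004 yaw 0.001 xc -25.7 zb 18.7 frontz 18.4 frontx-xc 58.9 F [13.6  0.5  3.8] w 0.363
[ 0.11234259  2.84553304 -0.04350762]
```

jog_arm --pt "0 0 0 0 0 0.3 25" --pt "0 0 0 0 0 0.6 25" --pt "0 0 0 0 0 0.9 25" --pt "0 0 0 0 0 0.9 25"

```text
t: 22.22
eef_pos: [0.5701, 0.2142, 0.0228]
tool_rot: [-0.001, 1.0, -0.023, 0.002]
contact_force: [-15.5, -0.2, 10.9]
gripper_width: 0.36
grasp_force: 112.8
```

```bash
python3 -c "
from h import *
where();print(cur()[2]['torque'])
"
```

```text
t 22.23 C [ 4.9 35.4] y 0.1 phi -0.004 yaw 0.001 xc -25.8 zb 18.5 frontz 18.2 frontx-xc 58.9 F [15.5  0.9 10.9] w 0.360
[0.19463098 3.43883823 0.07799974]
```

jog_arm --pt "0 0 0 -0.3 0 -0.5 25" --pt "0 0 0 -0.7 0 -0.5 25" --pt "0 0 0 -1.0 0 -0.5 25" --pt "0 0 0 -1.0 0 -0.5 25"

```text
t: 22.72
eef_pos: [0.57, 0.2142, 0.0229]
tool_rot: [-0.0, 1.0, -0.023, 0.003]
contact_force: [-10.7, -0.6, 4.4]
gripper_width: 0.363
grasp_force: 111.9
```

```bash
python3 -c "
from h import *
where();print(cur()[2]['torque'])
"
```

```text
t 22.73 C [ 5.1 35.5] y 0.0 phi -0.006 yaw 0.001 xc -25.6 zb 18.6 frontz 18.3 frontx-xc 58.9 F [10.7  1.1  4.4] w 0.363
[ 0.13726332  2.51809037 -0.05439044]
```

jog_arm --pt "0 0 0 -0.4 0 0 25" --pt "0 0 0 -0.8 0 0 25" --pt "0 0 0 -0.8 0 0 25"

```text
t: 23.1
eef_pos: [0.5696, 0.2142, 0.0229]
tool_rot: [-0.0, 1.0, -0.023, 0.003]
contact_force: [-10.5, 1.2, 3.4]
gripper_width: 0.361
grasp_force: 111.7
```

```bash
python3 -c "
from h import *
where();print(cur()[2]['torque'])
"
```

```text
t 23.10 C [ 5.5 35.5] y 0.1 phi -0.007 yaw 0.001 xc -25.2 zb 18.7 frontz 18.3 frontx-xc 58.9 F [10.5 -0.8  3.4] w 0.361
[ 0.19776508  2.23902612 -0.01336808]
```

jog_arm --pt "0 0 0 -0.4 0 0 25" --pt "0 0 0 -0.7 0 0 25" --pt "0 0 0 -0.7 0 0 25"

```text
t: 23.48
eef_pos: [0.5692, 0.2142, 0.0229]
tool_rot: [-0.0, 1.0, -0.023, 0.004]
contact_force: [-9.8, 1.2, 2.6]
gripper_width: 0.36
grasp_force: 111.6
```

```bash
python3 -c "
from h import *
where();print(cur()[2]['torque'])
"
```

```text
t 23.48 C [ 5.9 35.5] y 0.1 phi -0.007 yaw 0.000 xc -24.8 zb 18.7 frontz 18.3 frontx-xc 58.8 F [ 9.8 -0.7  2.6] w 0.360
[ 0.12621313  2.08050384 -0.02689237]
```

jog_arm --pt "0 0 0 -0.4 0 0 25" --pt "0 0 0 -0.7 0 0 25" --pt "0 0 0 -0.7 0 0 25"

```text
t: 23.85
eef_pos: [0.5687, 0.2143, 0.0229]
tool_rot: [-0.0, 1.0, -0.023, 0.004]
contact_force: [-8.4, 0.7, 1.2]
gripper_width: 0.362
grasp_force: 111.5
```

```bash
python3 -c "
from h import *
where();print(cur()[2]['torque'])
"
```

```text
t 23.85 C [ 6.4 35.5] y 0.0 phi -0.008 yaw 0.000 xc -24.3 zb 18.7 frontz 18.3 frontx-xc 58.8 F [ 8.4 -0.3  1.2] w 0.362
[ 0.1143347   1.94379118 -0.0083843 ]
```

jog_arm --pt "0 0 0 -0.4 0 0 25" --pt "0 0 0 -0.8 0 0 25" --pt "0 0 0 -0.8 0 0 25"

```text
t: 24.22
eef_pos: [0.5687, 0.2143, 0.0229]
tool_rot: [-0.0, 1.0, -0.023, 0.005]
contact_force: [-6.0, 0.6, -0.0]
gripper_width: 0.359
grasp_force: 111.1
```

```bash
python3 -c "
from h import *
where();print(cur()[2]['torque'])
"
```

```text
t 24.23 C [ 6.5 35.5] y 0.0 phi -0.009 yaw 0.000 xc -24.3 zb 18.8 frontz 18.3 frontx-xc 58.8 F [ 6.  -0.3 -0. ] w 0.359
[0.10359399 1.40916667 0.0245555 ]
```

jog_arm --pt "0 0 0 -0.4 0 0 25" --pt "0 0 0 -0.8 0 0 25" --pt "0 0 0 -1.2 0 0 25" --pt "0 0 0 -1.2 0 0 25"

```text
t: 24.72
eef_pos: [0.5686, 0.2143, 0.023]
tool_rot: [0.0, 1.0, -0.023, 0.006]
contact_force: [-4.7, -0.1, -6.0]
gripper_width: 0.359
grasp_force: 110.2
```

```bash
python3 -c "
from h import *
where();print(cur()[2]['torque'])
"
```

```text
t 24.73 C [ 6.5 35.6] y 0.0 phi -0.012 yaw 0.000 xc -24.2 zb 19.0 frontz 18.3 frontx-xc 58.7 F [ 4.7  0.3 -6. ] w 0.359
[0.09083785 1.25177019 0.0238155 ]
```

jog_arm --pt "0 0 0 -0.2 0 0.5 25" --pt "0 0 0 -0.5 0 1.2 25" --pt "0 0 0 -0.5 0 1.2 25"

```text
t: 25.1
eef_pos: [0.5687, 0.2142, 0.023]
tool_rot: [-0.0, 1.0, -0.023, 0.006]
contact_force: [-8.2, 0.2, 3.8]
gripper_width: 0.361
grasp_force: 110.8
```

```bash
python3 -c "
from h import *
where();print(cur()[2]['torque'])
"
```

```text
t 25.10 C [ 6.5 35.6] y 0.1 phi -0.013 yaw 0.000 xc -24.2 zb 18.9 frontz 18.2 frontx-xc 58.7 F [8.2 0.2 3.8] w 0.361
[1.26198346e-01 1.76802321e+00 1.63037224e-03]
```

jog_arm --pt "0 0 0 -0.4 0 -0.3 25" --pt "0 0 0 -0.8 0 -0.4 25" --pt "0 0 0 -0.8 0 -0.4 25" --grip_force 60

```text
t: 25.48
eef_pos: [0.5686, 0.2142, 0.023]
tool_rot: [0.0, 1.0, -0.023, 0.007]
contact_force: [-4.8, 0.9, -2.6]
gripper_width: 0.362
grasp_force: 110.4
```

```bash
python3 -c "
from h import *
where();print(cur()[2]['torque'])
"
```

```text
t 25.48 C [ 6.5 35.6] y 0.1 phi -0.015 yaw 0.000 xc -24.1 zb 19.0 frontz 18.2 frontx-xc 58.7 F [ 4.8 -0.7 -2.6] w 0.362
[0.05910506 0.97672771 0.04619171]
```

jog_arm --pt "0 0 0 0 0 0 32" --pt "0 0 0 0 0 0 34" --pt "0 0 0 0 0 0 36" --pt "0 0 0 0 0 0 39" --pt "0 0 0 0 0 0 41" --pt "0 0 0 0 0 0 42" --grip_force 20

```text
t: 26.22
eef_pos: [0.5686, 0.2142, 0.023]
tool_rot: [0.0, 1.0, -0.023, 0.007]
contact_force: [-0.1, 0.5, -0.5]
gripper_width: 0.491
grasp_force: 0.0
```

```bash
python3 -c "
from h import *
where();print(cur()[2]['grasp_force'],cur()[0])
"
```

```text
t 26.23 C [ 6.5 35.6] y 0.1 phi -0.015 yaw -0.000 xc -24.1 zb 19.1 frontz 18.2 frontx-xc 58.7 F [ 0.2 -0.5 -0.5] w 0.491
0.0 [568.6415821  214.1688343   23.03444728]
```

jog_arm --pt "0 0 0 0 0 -3 44" --pt "0 0 0 0 0 -10 44" --pt "0 0 0 0 0 -25 44" --pt "0 0 0 0 0 -60 44" --pt "0 0 0 0 0 -110 44" --pt "0 0 0 60 0 -150 44" --pt "0 0 0 60 60 -150 44" --pt "0 0 0 60 120 -150 44" --pt "0 0 0 60 180 -150 44"

```text
t: 27.35
eef_pos: [0.6179, 0.0297, 0.175]
tool_rot: [0.0, 1.0, -0.023, 0.008]
contact_force: [1.0, -0.0, -0.8]
gripper_width: 0.514
grasp_force: 0.0
```

Run:
```python
from h import *
p,R,o=cur();print(p,o["contact_force"],o["t"])
H0=BAY+ex*6.5
for c in("top","side"):
    for k in range(2):
        P=bot.read_camera(c)
        for n,off in(("cell",0),("button",30.75)):
            e=proj(P,(BAY+ex*(3+off)+[0,0,35])/1e3)
            print(c,n,e.round(1),[(np.round(r["xy"],1).tolist(),round(r["score"],2)) for r in bot.tip_of(n,P) if np.hypot(*(r["xy"]-e))<12])
    # compare predicted cylinder outline with bright silhouette
    g=P["pixels"].astype(float).mean(2);e=proj(P,(BAY+[0,0,35])/1e3).astype(int)
    print(g[e[1]-15:e[1]+19:1,e[0]-11:e[0]+12].astype(int) if c=="top" else "")
```

```text
[617.92682319  29.66362622 175.01602287] [ 0.99154895 -0.02745408 -0.83171993] 27.35
top cell [145.8 178. ] []
top button [144.9 189.5] []
top cell [145.8 178. ] []
top button [144.9 189.5] []
[[237 241 245 221 185 166 174 180 184 188 190 192 195 197 197 201 204 205
  206 204 206 207 208]
 [193 204 208 187 173 171 179 184 188 190 192 194 196 198 200 202 204 203
  204 204 207 207 208]
 [169 174 174 169 172 177 182 185 188 192 193 197 197 199 202 204 205 204
  206 206 208 207 210]
 [161 163 165 171 174 181 186 188 192 191 195 197 199 202 204 204 205 206
  207 206 206 209 209]
 [160 160 168 174 177 184 186 190 193 195 194 197 202 202 203 205 204 205
  208 207 210 209 209]
 [163 168 172 178 182 186 189 193 194 196 199 200 203 203 204 204 207 206
  209 207 208 208 210]
 [164 169 177 181 185 188 193 193 196 195 199 202 205 203 206 206 207 208
  208 209 210 210 210]
 [169 175 178 184 187 188 194 194 195 196 200 202 203 204 206 207 207 207
  209 210 210 210 211]
 [176 179 183 188 190 192 195 195 196 201 202 203 205 206 208 206 208 207
  209 209 209 211 211]
 [178 182 186 188 191 192 195 198 
[... 1869 characters left out ...]
3 212 213 212
  211 211 210 211 207]
 [207 206 208 207 210 209 210 210 212 211 213 211 213 211 212 212 211 213
  210 211 209 211 209]
 [208 207 209 208 210 212 211 211 211 212 212 211 211 213 211 212 212 212
  211 210 210 208 207]
 [208 209 209 211 209 211 210 211 211 212 211 212 211 212 212 213 212 210
  212 211 210 208 206]
 [208 208 209 211 210 210 208 212 211 212 212 213 212 212 211 210 213 210
  210 211 209 207 208]
 [208 210 209 210 212 212 211 211 213 212 211 213 214 213 213 212 212 211
  212 208 208 208 208]]
side cell [227.7 138.3] [([224.4, 136.9], 0.63)]
side button [217.8 141.1] []
side cell [227.7 138.3] [([221.8, 137.0], 0.83)]
side button [217.8 141.1] [([215.1, 141.7], 0.58)]
```

jog_arm --pt "0 0 0 -10 50 -30 44" --pt "0 0 0 -30 100 -50 44" --pt "0 0 0 -60 150 -50 44" --pt "0 0 0 -90 200 -50 44" --pt "0 0 0 -110 250 -50 44" --pt "0 0 0 -130 300 -50 44" --pt "0 0 0 -130 350 -50 44"

```text
t: 28.82
eef_pos: [0.4698, -0.3129, 0.222]
tool_rot: [-0.001, 1.0, -0.023, 0.007]
contact_force: [1.0, -0.3, -0.6]
gripper_width: 0.519
grasp_force: 0.0
```

Run:
```python
from h import *
P=bot.read_camera("top");S=bot.read_camera("side")
for q,nm in((P,"top"),(S,"side")):
    for n in("cell","button","contact_end","cell_c","gauge","screwdriver"): print(nm,n,[(np.round(r["xy"],1).tolist(),round(r["score"],2)) for r in bot.tip_of(n,q)][:7])
save(P,"fin_t",(125,150,175,205),1);save(S,"fin_s",(200,110,260,165),1)
g=cv2.imread("pics/fin_t.png").mean(2).astype(int)
for r in range(6,48): print(r+150,' '.join('%3d'%v for v in g[r,8:36]))
```

```text
top cell [([316.3, 154.1], 0.71), ([294.6, 260.2], 0.69), ([146.6, 179.7], 0.58), ([256.6, 199.9], 0.57), ([258.1, 241.1], 0.54), ([336.3, 217.9], 0.48)]
top button [([322.8, 154.3], 0.84), ([271.2, 206.3], 0.81), ([144.8, 194.5], 0.73), ([269.6, 245.7], 0.72), ([289.4, 256.1], 0.54)]
top contact_end [([146.8, 189.2], 0.96)]
top cell_c [([316.3, 154.1], 0.71), ([294.6, 260.2], 0.69), ([146.6, 179.7], 0.58), ([256.6, 199.9], 0.57), ([258.1, 241.1], 0.54), ([336.3, 217.9], 0.48)]
top gauge [([253.5, 145.5], 0.61)]
top screwdriver [([354.0, 135.5], 0.98)]
side cell [([337.0, 250.0], 0.98), ([253.3, 222.4], 0.73), ([221.9, 139.1], 0.72), ([208.9, 283.0], 0.68), ([214.8, 239.8], 0.64), ([281.1, 302.4], 0.54)]
side button [([349.3, 262.8], 0.87), ([210.6, 272.8], 0.87), ([218.3, 249.5], 0.58), ([215.5, 143.5], 0.54), ([252.9, 233.2], 0.54)]
side contact_end [([214.8, 140.4], 0.88)]
side cell_c [([337.0, 250.0], 0.98), ([253.3, 222.4], 0.73), ([221.9, 139.1], 0.72), ([208.9, 283.0], 0.68), ([214.8, 239.8], 0.64), ([281.1, 302.4], 0.54)]
side gauge []
side screwdriver [([381.2, 282.3], 0.89)
[... 4173 characters left out ...]
 255
192 248 255 255 255 243 193 123  85  83 109 125 129 139 133 109  88  79  76  95 186 250 255 255 255 255 255 255 255
193 250 255 255 255 251 213 167 141 126 123 126 127 115 110 109 104 100  86  95 178 248 255 255 255 255 255 255 255
194 251 255 255 255 252 227 207 200 197 196 197 193 183 176 176 176 161 153 156 200 250 255 255 255 255 255 255 255
195 248 255 255 255 255 242 231 228 227 228 229 228 224 223 225 223 221 221 225 243 255 255 255 255 255 255 255 255
196 248 255 255 255 255 255 255 255 255 255 254 255 255 255 255 255 254 254 255 255 255 255 255 255 255 255 255 255
197 249 255 255 255 255 255 255 255 255 255 255 255 255 255 255 255 255 255 255 255 255 255 255 255 255 255 255 255
```

Run:
```python
from h import *
P=bot.read_camera("top");S=bot.read_camera("side")
C0=BAY+ex*4+[0,0,35]
for ph in(0,.1,.2,.35):
    R=Rt(HEAD,ph);C=C0+[0,0,30.75*np.sin(ph)]
    f=lambda ax,k,r=17:R.apply([ax,r*np.sin(k),-r*np.cos(k)])+C
    k=np.linspace(0,2*np.pi,60)
    out=[]
    for q in(P,S):
        fr=np.array([proj(q,f(-28.25,a)/1e3) for a in k]);ba=np.array([proj(q,f(30.75,a)/1e3) for a in k]);bu=proj(q,f(-30.75,0,0)/1e3)
        out.append((proj(q,f(-28.25,0)/1e3).round(1),proj(q,f(30.75,0)/1e3).round(1),bu.round(1),'front rows',fr[:,1].min().round(1),fr[:,1].max().round(1),'cols',fr[:,0].min().round(1),fr[:,0].max().round(1),ba[:,0].min().round(1),ba[:,0].max().round(1)))
    print(ph,*out,sep='\n ')
w=lambda x,z:proj(P,(BAY+ex*x+[0,0,z])/1e3).round(1)
print('wall inner/outer top',w(34.75,40),w(40.75,40))
g=S["pixels"].mean(2).astype(int)
for r in range(120,158): print(r,' '.join('%3d'%v for v in g[r,206:248]))
g0=cv2.cvtColor(cv2.imread("pics/top0.png"),cv2.COLOR_BGR2GRAY);g0=cv2.resize(g0,(512,384),interpolation=cv2.INTER_AREA)
for r in range(184,197): print(r,' '.join('%3d'%v for v in g0[r,133:161]))
```

```text
0
 (array([143.4, 188.4]), array([145.2, 165.9]), array([144.8, 189.9]), 'front rows', np.float64(188.3), np.float64(189.6), 'cols', np.float64(138.3), np.float64(151.5), np.float64(140.1), np.float64(153.2))
 (array([217.8, 136.4]), array([236.9, 131.1]), array([217.4, 141.1]), 'front rows', np.float64(135.2), np.float64(146.6), 'cols', np.float64(216.2), np.float64(220.3), np.float64(235.0), np.float64(239.3))
0.1
 (array([143. , 187.5]), array([145.3, 165.4]), array([144.3, 189.6]), 'front rows', np.float64(187.4), np.float64(190.0), 'cols', np.float64(137.8), np.float64(151.0), np.float64(140.1), np.float64(153.2))
 (array([218.2, 134.7]), array([237.4, 131. ]), array([217.3, 139.5]), 'front rows', np.float64(133.5), np.float64(145.2), 'cols', np.float64(216.2), np.float64(220.1), np.float64(235.0), np.float64(239.3))
0.2
 (array([142.6, 186.5]), array([145.3, 164.9]), array([143.8, 189.3]), 'front rows', np.float64(186.4), np.float64(190.2), 'cols', np.float64(137.3), np.float64(150.5), np.float64(140.1), np.float64(153.2))
 (array([218.7, 132.9]), array([237.8, 130.9]), array([
[... 7963 characters left out ...]
 255
191 245 255 255 255 248 205 149 104  94 126 137 126 129 133 119  93  79  69  93 181 239 252 250 248 249 252 255 255
192 245 255 255 255 243 191 130  92  90 111 117 108 111 115 107  91  80  71  95 186 245 255 255 255 255 255 255 255
193 246 255 255 255 248 210 167 138 129 127 129 123 117 112 111 109  98  90 100 182 243 255 255 255 255 255 255 255
194 247 255 255 255 252 227 207 200 196 194 194 193 183 176 176 172 163 154 161 204 246 255 255 255 255 255 255 255
195 246 255 255 255 254 243 232 229 229 228 228 228 226 222 222 221 218 217 223 240 253 255 255 255 255 255 255 255
196 245 255 255 255 255 254 253 253 253 253 253 253 253 252 252 252 252 252 253 255 255 255 255 255 255 255 255 255
```

Side view after release: the can's top edge slopes −0.28 px/px, against −0.277 predicted for a level cell and −0.19 for 0.1 rad tip. The top view shows it centred within about 1 mm, with the button at the contact. The robot is clear of everything, so I hand in.

```bash
python3 -c "
from station import bot
print(bot.hand_in())"
```

```text
the job is handed in; nothing more can be done
None
```

I fitted the D cell into the spring holder, button on the fixed contact, let go of it and handed the job in; the camera check shows it level and centred, but no verdict came back, so I can't confirm that it passed.

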